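# Press a canister's lid home in the toggle clamp and shelve it

### The arm

A 7-joint arm with a two-finger parallel gripper is mounted at the origin on the work surface. World frame = base frame: x ahead of the robot, y to its left, z up, the work surface at z = 0. Lengths are in m, angles in rad, forces in N, time in s.
With the tool pointing down it reaches from about 0.4 to 0.875 m from the base axis. Payload 6.5 kg.
Tool frame: the origin (TCP) lies on the centre line of the jaws, within the pads' length; the fingertips stand 22 mm ahead of it and the grasp point (between the pads) lies 3 mm ahead of it; y points along the fingers, x is the direction in which the jaws open and shut, and the axes are right-handed (so a half turn about y gives the same grasp; the last joint's range is limited). The gripper opens to 88 mm and grips with 3 to 60 N. Pads are 18 mm wide; open, the fingers measure 123 mm over their backs; the gripper's body (75 mm by 187 mm) begins 45 mm behind the grasp point.
Start: joints at [1.274, 0.536, -0.004, 1.538, 0.003, 1.067, -0.071], TCP at [0.149, -0.633, 0.261] pointing down, gripper open.
Joint ranges: [-2.7, 2.7], [-0.37, 2.16], [-1.27, 1.26], [0.24, 2.4], [-1.31, 4.45], [0.19, 1.91], [-2.76, 2.76]. Speed limits (rad/s): [2.39, 2.39, 3.14, 3.14, 3.14, 3.14, 3.14].

### API

Orientations are given as a unit quaternion [x, y, z, w].
In Python, from rig import sense, imaging, ticket, search_frame, tip_of gives the robot as it stands. The module is installed in compiled form; this text tells all that it offers.
- The arm moves only by the shell command python3 -m jog 'ROWS'. ROWS is JSON, one flat list of numbers, 7 for each row, row after row: the opening, from 0 (shut) to 1 (fully open), then the shift along the tool's x, y, z in m, then the turn, a rotation vector about the tool's x, y, z in rad. A call has 1 to 8 rows; each row shifts and turns the pose as measured when the row begins, along the tool's axes as they then stand; what a row does not reach is not made up. A row lasts 1/10 s, in which the tool goes at most 50 mm and 8.59 degrees, less where a joint would pass 70% of its speed; a pose out of reach is approached as far as the arm can. A call with a gripper value outside its range is refused whole. The fingers move at their own pace and stop on an object; the grip force is fixed at half the most. Time passes only in rows, so rows that do not move let the fingers close. It gives the time, the measured TCP pose, the force and the opening at its end, in the units of the state.
- sense(): the state, without advancing time (a new reading comes with each control period).
- imaging.read_camera(name): name is "scene" or "top" or "wrist"; returns (picture, depth): 384x512x3 uint8, red, green, blue; 384x512 float32, m along the optical axis (not along the pixel's ray), 0 where there is no reading.
- imaging.camera_info(name): a dict with "fx", "fy", "cx", "cy" (pixels), "rvec" (rotation vector, rad) and "tvec" (3), from world to camera coordinates, as OpenCV has them. Camera axes: x right, y down, z forward; pixel columns grow to the right and rows downward; lengths in m; the calibration is good to about 2 mm. A picture is of the moment at which its call begins: read the wrist's pose just before it. camera_info takes no time and is no camera call; for the wrist camera it gives the pose at the moment of the call.
- ticket.sign_off(): hands the job in, once; it reports no verdict.
Trained networks look in the newest picture that a camera, given by its name, has taken for a name from the list of things; names that differ only in an ending like _2 or _b are one class to them, and where a whole thing is asked for, a point or a joint stands for the part that bears it (a point fixed in the world has none). Each returns a list of dicts, best first, with "p" (0 to 1); they miss things now and then, are a little off and sometimes report something else, mostly with a low value. They report only what shows in the picture. A call takes as long as a camera call. They do not tell look-alikes from the thing itself.
- search_frame(thing, camera): "uv" ([column, row] in pixels, amid what is visible of it).
- tip_of(thing, camera): "uv" ([column, row] in pixels: a listed point, or the origin of a listed thing).
The state is a dict: "time_s": time; "joints": joint angles; "joint_velocities": joint speeds; "effort": joint torques, N m; "tool_pos": TCP position; "eef_rot": TCP orientation; "wrist_force": force on the tool from outside, world axes, zero at the start; "torque": the same for the moment, N m; "finger_gap": opening from 0.0 (shut) to 1.0 (fully open).
Only numpy, scipy, OpenCV 4.12 (cv2) and the standard library are available. Lean on these libraries where they do the work, as an engineer would, in place of code of your own. Each camera call takes 0.05 s, during which the arm holds its last target. There are 200 camera calls.

### The job

The canister in the lid press has its tin lid only laid on: swing the toggle clamp over centre, right to its stop, so that its pad presses the lid fully home, then swing the clamp fully back open. Take the closed canister out and set it gently, upright, on the lower board of the two-tier rack, in the middle of the gap between the canister and the jar and in line with them, without disturbing what stands on the rack.

Things in the scene. Friction and masses are not known exactly. Their poses are not given: they have to be found in the camera images.
- fixture: The lid press, fixed to the bench: plywood plate 250 x 120 x 15 mm (x -135 to 115) carrying a nest and, behind it on a wood spacer, a steel vertical-handle toggle clamp. Origin: on the bench under the plate; x runs from the nest to the back of the clamp, z up. Spacer and bracket: x -46 to 30, y -33 to 33, up to z 130 mm. The clamp moves in the plane y = 0; its bar, when down, points along -x.
- nest (a point): Centre of the nest on top of the plate, fixture (-91, 0, 15) mm, where the canister stands at the start between three aluminium blocks 12 mm high, about 3 mm clear of it (one behind it, two at its front sides).
- clamp_pivot (a point): The bar's fixed pivot, fixture (4, 0, 117) mm, its axis along the fixture's y. The spindle is 95 mm from it along the bar. Open, the bar stands upright over the pivot, its end 220 mm above the bench, pad facing -x with its face at fixture x about -36 mm and spanning z 195 to 231 mm; the handle then leans back (+x).
- clamp_bar (a joint): Turn of the bar in rad: 0 = fully open (upright, at its stop, as it starts), 1.536 at dead centre (bar level), 1.48 to 1.51 at the stop past centre, clamped on the canister. Bar and handle are linked (four-bar toggle): moving the handle moves the bar. Hinge friction about 0.1 N m: it stays fully open by itself, part-way it may sink by its weight; past centre it locks.
- clamp_link (a joint): Turn, in rad, of the clamp's short link (from the bracket behind the bar's pivot to the handle): 0 = clamp open, 0.469 at dead centre, 0.526 at the stop past centre, where it stays when the clamp is left clamped.
- clamp_grip (a point): Centre of the handle's black rubber grip, 20 mm wide along the fixture's y, 21 mm thick, 70 mm long (32 mm on from here to the free end). It moves at y = 0 through, in mm of fixture (x, z): open (110, 126), (110, 143), (105, 164), (95, 184), (78, 203), (64, 214), (51, 221), (40, 226), (30, 228), dead centre (21, 229), clamped stop (16.3, 228); let go there it eases to x 19.
- clamp_handle: The clamp's handle; origin: its pivot on the bar. At the points listed for clamp_grip it leans back (+x) from vertical by 68, 60, 51, 40, 28, 20, 12, 6, 1, -5, -8 degrees, so it must be able to turn in a pinch (grip lightly, or turn along). The pad meets the lid near grip x = 45 mm; then about 10 N towards -x at the grip takes it over centre; about as much towards +x starts it open.
- clamp_pad: Rubber-faced pad, 36 mm across, on the end of the clamp's spindle; origin: centre of its face. It gives a few mm (4 N per mm) along the spindle. Clamped, it presses on the lid with about 8 to 12 N.
- canister: The canister to be closed: a brown card tube 62 mm across and 70 mm tall with a white paper band, standing in the nest; mass about 0.3 kg. Origin: centre of its underside, z up. With its lid home it is 72 mm tall. Grip the tube, below the lid: it is bare from the bottom up to 60 mm.
- canister_lid (a joint): How far the canister's aluminium-coloured tin lid (64 mm across, 12 mm high skirt) has been pushed down, in m: 0 = 6 mm proud (top 78 mm above the canister's underside), 0.006 = fully home. It starts between 0 and 0.002 and is tight: it takes about 10 N and stays where it is left.
- rack: Two-tier oak rack on dark posts, fixed to the bench. Origin: on the bench; x from its open front to its back, z up. Lower board: top at z 30, x -75 to 95, y -190 to 190 mm. Upper board: underside z 205, top 220, x -5 to 95 mm: it overhangs the rear half of what stands in the row below. Posts 14 mm square at x 6 and 87, y +-183 mm.
- rack_gap (a point): Point on the top of the lower board, at (0, 0, 30) mm of the rack frame: the middle of the gap in the row, where the canister's underside belongs. The gap between the two neighbours is about 190 mm wide.
- mate: Another canister, 64 mm across and 72 mm tall with its lid on, standing at one end of the row on the lower board, 128 mm to the left or right of the gap's middle. Origin: centre of its underside. Bystander.
- jar: Amber glass jar with a brass cap, 66 mm across and 78 mm tall, standing at the other end of the row. Origin: centre of its underside. Bystander.
- top_tray: Small oak tray with four wrapped rice cakes, 82 x 190 x 32 mm, on the upper board. Origin: centre of its underside. Bystander.
Not all that is in view belongs to the job. What is shaped like the canister but pink is not meant.

How it is judged:
By the outcome, as a careful person would: the job done as asked, in the order asked, and still so for the second after the job is handed in, with the robot touching nothing.
It also fails if it takes over 72 s, if anything falls off the work surface, if the arm or the gripper's body presses on something with over 40 N, if the wrist force passes 120 N, or if a joint passes its speed limit or range.

## Working session

There is one attempt and no reset: what is moved stays moved. The work goes in short steps, Python scripts to look and compute and a shell command to move; the robot and the scene stay as the last step left them, time stands still between calls to the robot, and variables do not carry over. Pictures are saved under pics/ and viewed, about 8 in all and at most 12, crops included, and the job is handed in when it is done.

```bash
mkdir -p pics
cat > h.py <<'E'
import numpy as np, cv2
from scipy.spatial.transform import Rotation as R
from rig import sense, imaging, ticket, search_frame, tip_of
def cam(n):
    i=imaging.camera_info(n); return i,R.from_rotvec(np.ravel(i["rvec"])).as_matrix(),np.ravel(i["tvec"])
def p3(n,uv,z):  # z = depth
    i,r,t=cam(n); c=np.array([(uv[0]-i["cx"])/i["fx"]*z,(uv[1]-i["cy"])/i["fy"]*z,z]); return r.T@(c-t)
def onz(n,uv,h):
    i,r,t=cam(n); d=r.T@np.array([(uv[0]-i["cx"])/i["fx"],(uv[1]-i["cy"])/i["fy"],1]); o=-r.T@t; return o+d*(h-o[2])/d[2]
def px(n,p):
    i,r,t=cam(n); c=r@np.array(p)+t; return c[:2]/c[2]*[i["fx"],i["fy"]]+[i["cx"],i["cy"]]
def save(img,f): cv2.imwrite("pics/"+f,img[:,:,::-1])
E
python3 - <<'E'
from h import *
np.set_printoptions(precision=3,suppress=True)
P=[]
for n in("scene","top"):
    im,d=imaging.read_camera(n); P.append(im); np.save(n+"_d.npy",d); np.save(n+".npy",im)
    i,r,t=cam(n); print(n,"pos",-r.T@t)
    for k in["fixture","nest","clamp_pivot","clamp_grip","clamp_pad","canister","rack","rack_gap","mate","jar","top_tray"]:
        for f in(tip_of,):
            for q in f(k,n)[:3]:
                uv=q["uv"]; z=d[min(383,max(0,int(uv[1]))),min(511,max(0,int(uv[0])))]
                print(k,f.__name__,np.round(uv),round(q["p"],2),p3(n,uv,z))
save(cv2.resize(P[0],(800,600)),"s.png");save(cv2.resize(P[1],(800,600)),"t.png")
s=sense();print(s["tool_pos"],s["eef_rot"],s["time_s"])
E
```

```text
scene pos [0.589 0.563 0.789]
fixture call [263. 289.] 0.94 [0.541 0.191 0.034]
nest call [305. 277.] 0.56 [0.45  0.189 0.06 ]
clamp_pivot call [263. 263.] 0.75 [0.54  0.186 0.133]
clamp_grip call [209. 274.] 0.65 [0.646 0.197 0.137]
clamp_pad call [283. 230.] 0.63 [0.502 0.177 0.229]
canister call [304. 271.] 0.95 [0.454 0.189 0.088]
canister call [296. 354.] 0.68 [0.501 0.348 0.079]
rack call [251. 270.] 0.23 [0.565 0.182 0.105]
mate call [251. 271.] 0.39 [0.565 0.183 0.105]
jar call [250. 197.] 0.65 [ 0.546 -0.015  0.102]
jar call [220. 110.] 0.52 [ 0.595 -0.164  0.248]
top_tray call [218. 109.] 0.98 [ 0.598 -0.171  0.247]
top pos [0.393 0.005 0.997]
fixture call [193. 194.] 0.9 [0.527 0.169 0.025]
nest call [184. 173.] 0.71 [0.563 0.178 0.103]
nest call [196. 228.] 0.65 [0.44  0.147 0.091]
nest call [393. 179.] 0.27 [ 0.56  -0.295  0.098]
clamp_pivot call [182. 185.] 0.75 [0.532 0.176 0.124]
clamp_pivot call [196. 226.] 0.75 [0.444 0.147 0.09 ]
clamp_grip call [176. 135.] 0.96 [0.641 0.192 0.14 ]
clamp_grip call [193. 194.] 0.72 [0.525 0.168 0.028]
clamp_pad call [175. 194.] 0.65 [0.498 0.168 0.227]
canister call [199. 228.] 0.96 [0.44  0.14  0.091]
canister call [207. 277.] 0.91 [0.332 0.119 0.079]
canister call [130. 205.] 0.62 [0.491 0.303 0.077]
rack call [342. 190.] 0.82 [ 0.543 -0.193  0.03 ]
rack_gap call [346. 187.] 0.7 [ 0.55  -0.203  0.032]
mate call [395. 178.] 0.92 [ 0.562 -0.299  0.102]
jar call [288. 186.] 0.71 [ 0.537 -0.057  0.11 ]
top_tray call [366. 149.] 0.81 [ 0.592 -0.199  0.231]
[ 0.149 -0.633  0.261] [-0.554  0.439 -0.439  0.554] 1.2
```

View pics/s.png

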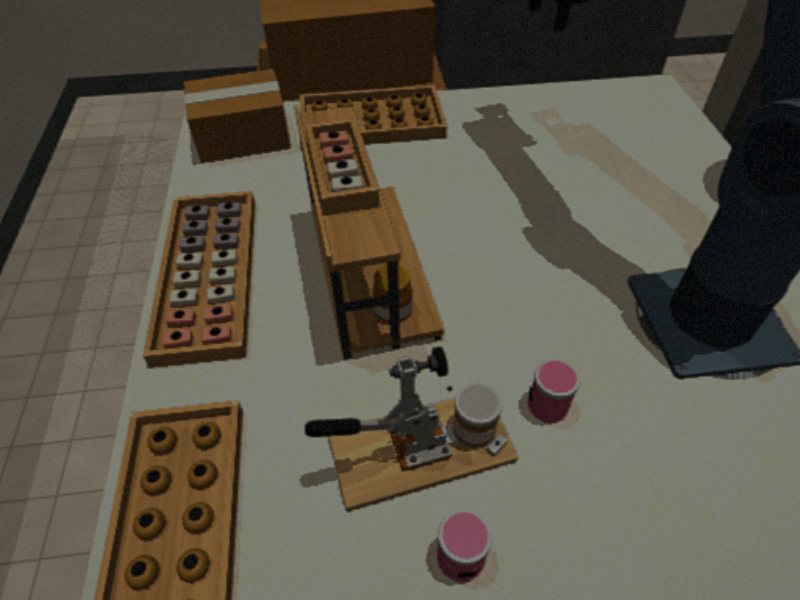

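View pics/t.png

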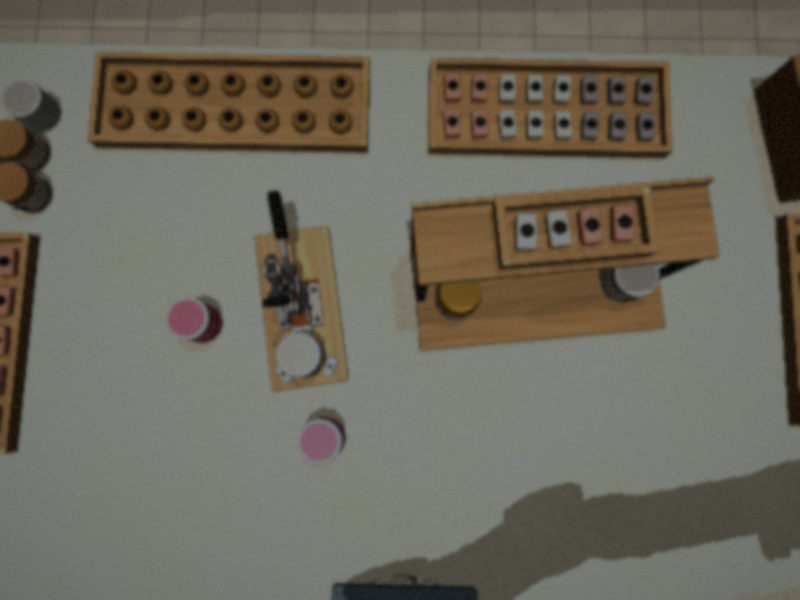

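The top view (800x600) shows three canister shapes. One has a pale tin lid and stands in the nest at (300,352), and pink ones stand at (190,320) and (322,440). The one in the nest between the blocks is the one meant. The rack's front edge runs from (420,350) to (665,327), with the jar at (460,297) and the mate at (632,280). Next I'll fit the frames from depth and confirm with a crop.

```bash
cat > fit.py <<'E'
from h import *
np.set_printoptions(precision=4,suppress=True)
d=np.load("top_d.npy"); im=np.load("top.npy")
i,r,t=cam("top"); v,u=np.mgrid[:384,:512]
c=np.stack([(u-i["cx"])/i["fx"]*d,(v-i["cy"])/i["fy"]*d,d],-1); W=(c-t)@r
def box(x0,x1,y0,y1,z0,z1): 
    m=(d>0)&(W[...,0]>x0)&(W[...,0]<x1)&(W[...,1]>y0)&(W[...,1]<y1)&(W[...,2]>z0)&(W[...,2]<z1); return m
def rect(m):
    m=cv2.morphologyEx(m.astype(np.uint8),cv2.MORPH_OPEN,np.ones((3,3)))>0
    P=W[m]; rc=cv2.minAreaRect(P[:,:2].astype(np.float32)*1000); print(len(P),"z",np.median(P[:,2]),rc); print(cv2.boxPoints(rc)/1000)
print("plate");rect(box(.36,.7,.08,.27,.008,.022))
print("lower");rect(box(.4,.75,-.42,.02,.022,.040))
print("upper");rect(box(.5,.75,-.45,.03,.212,.229))
def circ(m,nm):
    P=W[m]; (x,y),rr=cv2.minEnclosingCircle(P[:,:2].astype(np.float32)*1000); print(nm,len(P),np.median(P[:,2]),x,y,rr)
circ(box(.39,.49,.09,.20,.083,.1),"lid")
circ(box(.48,.6,-.11,.0,.1,.115),"jar")
circ(box(.5,.6,-.36,-.25,.095,.108),"mate")
circ(box(.6,.72,.15,.25,.10,.18),"grip")
G=W[box(.55,.72,.15,.25,.10,.18)];print("grip dir",cv2.fitLine((G[:,:2]*1000).astype(np.float32),cv2.DIST_L2,0,.01,.01).ravel())
save(cv2.resize(im[120:300,100:340],(800,600),interpolation=cv2.INTER_CUBIC),"crop.png")
E
python3 fit.py
```

```text
plate
2624 z 0.015083805361338085 ((522.312255859375, 172.6494140625), (250.10491943359375, 120.57307434082031), 9.273345947265625)
[[0.3892 0.212 ]
 [0.4086 0.093 ]
 [0.6554 0.1333]
 [0.636  0.2523]]
lower
5073 z 0.030258837777508076 ((527.6575927734375, -200.89031982421875), (99.88978576660156, 380.7087707519531), 6.3614983558654785)
[[ 0.4569 -0.0172]
 [ 0.4991 -0.3956]
 [ 0.5984 -0.3845]
 [ 0.5562 -0.0062]]
upper
4898 z 0.22030344385729916 ((594.7840576171875, -192.96424865722656), (95.40644073486328, 379.88458251953125), 6.356513023376465)
[[ 0.5263 -0.0095]
 [ 0.5684 -0.387 ]
 [ 0.6632 -0.3765]
 [ 0.6212  0.0011]]
lid 631 0.0913388564527812 442.967529296875 159.61158752441406 31.707294464111328
jar 437 0.10821884006809018 544.572021484375 -52.50602722167969 49.19557571411133
mate 471 0.1025785724773668 565.705078125 -325.5037841796875 32.107421875
grip 302 0.13313788436407759 635.7514038085938 192.8618927001953 35.60359191894531
grip dir [  0.9813   0.1923 621.1179 187.4716]
```

View pics/crop.png

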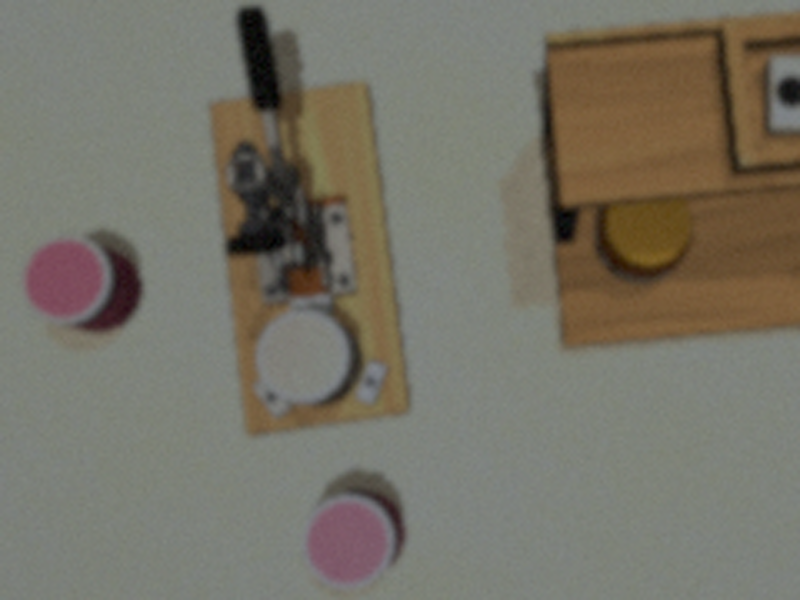

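The crop confirms it: the pale-lidded canister in the nest (305,355 in the crop) sits between the blocks, and the pink ones are decoys. The plate fit puts the nest at (0.4424, 0.1595), which matches the measured lid centre (0.443, 0.1596). Now a planning helper that prints the rows I'll type.

```bash
cat >> h.py <<'E'
YF=np.radians(9.27); OF=np.array([.5322,.1742,0]); RF=R.from_euler('z',YF)
YR=np.radians(6.36); OR=np.array([.552,-.198,0]); RR=R.from_euler('z',YR)
def fx(x,y,z): return OF+RF.apply(np.array([x,y,z])/1000)
def rk(x,y,z): return OR+RR.apply(np.array([x,y,z])/1000)
def ori(yaw,tilt): # tool y down at tilt 0, tool z = frame x, tool x = -frame y; tilt deg turns fingers towards +x
    B=np.array([[0,0,1],[-1,0,0],[0,-1,0]]); return R.from_euler('z',yaw)*R.from_matrix(B)*R.from_rotvec([np.radians(tilt),0,0])
def plan(way,g=1,grasp=.003,mx=.045,ma=8.0,n=8,verbose=True):
    """way: list of (grasp-point world, Rotation, rows or None)"""
    s=sense(); q=R.from_quat(s["eef_rot"]); p=np.array(s["tool_pos"]); out=[]
    print("now t",round(s["time_s"],2),"tcp",np.round(p,4),"F",np.round(s["wrist_force"],1),"gap",round(s["finger_gap"],3),"j",np.round(s["joints"],2))
    for P,Q,k in way:
        T=np.array(P)-Q.apply([0,grasp,0]); 
        rv=(q.inv()*Q).as_rotvec(); m=max(1,int(np.ceil(max(np.linalg.norm(T-p)/mx,np.degrees(np.linalg.norm(rv))/ma))),k or 1)
        dp=(T-p)/m
        for a in range(m):
            out.append(np.r_[g,q.inv().apply(dp),rv/m]); q=q*R.from_rotvec(rv/m)
        p=T
    print("rows",len(out))
    for o in out[:n]: print(",".join(f"{v:.4g}" for v in np.round(o,4)))
def loc(): # grasp point in fixture and rack mm
    s=sense(); q=R.from_quat(s["eef_rot"]); g=np.array(s["tool_pos"])+q.apply([0,.003,0])
    print("fix",np.round(RF.inv().apply(g-OF)*1000,1),"rack",np.round(RR.inv().apply(g-OR)*1000,1),"tiltvec",np.round(np.degrees((ori(YF,0).inv()*q).as_rotvec()),1))
E
python3 -c "
from h import *
print(fx(110,0,126),fx(-91,0,15))
plan([([.149,-.633,.42],R.from_quat(sense()['eef_rot']),None),(fx(110,0,320),ori(YF,0),None)],n=40)"
```

```text
[0.64076342 0.19191958 0.126     ] [0.44238844 0.15954108 0.015     ]
now t 1.2 tcp [ 0.1487 -0.6327  0.2607] F [-0.2 -0.  -0.2] gap 1.004 j [ 1.27  0.54 -0.    1.54  0.    1.07 -0.07]
rows 26
1,0.0001,-0.0406,0.0001,0,0,0
1,0.0001,-0.0406,0.0001,0,0,0
1,0.0001,-0.0406,0.0001,0,0,0
1,0.0001,-0.0406,0.0001,0,0,0
1,-0.0314,0.0045,0.0303,0,0.0031,-0
1,-0.0315,0.0045,0.0302,0,0.0031,-0
1,-0.0316,0.0045,0.0301,0,0.0031,-0
1,-0.0317,0.0045,0.03,0,0.0031,-0
1,-0.0318,0.0045,0.0299,0,0.0031,-0
1,-0.0319,0.0045,0.0298,0,0.0031,-0
1,-0.032,0.0045,0.0297,0,0.0031,-0
1,-0.032,0.0045,0.0296,0,0.0031,-0
1,-0.0321,0.0045,0.0295,0,0.0031,-0
1,-0.0322,0.0045,0.0294,0,0.0031,-0
1,-0.0323,0.0045,0.0293,0,0.0031,-0
1,-0.0324,0.0045,0.0292,0,0.0031,-0
1,-0.0325,0.0045,0.0291,0,0.0031,-0
1,-0.0326,0.0045,0.029,0,0.0031,-0
1,-0.0327,0.0045,0.0289,0,0.0031,-0
1,-0.0328,0.0045,0.0288,0,0.0031,-0
1,-0.0329,0.0045,0.0287,0,0.0031,-0
1,-0.033,0.0045,0.0286,0,0.0031,-0
1,-0.0331,0.0045,0.0285,0,0.0031,-0
1,-0.0331,0.0045,0.0284,0,0.0031,-0
1,-0.0332,0.0045,0.0283,0,0.0031,-0
1,-0.0333,0.0045,0.0282,0,0.0031,-0
```

```bash
python3 -m jog '[1,0,-0.04,0,0,0,0, 1,0,-0.04,0,0,0,0, 1,0,-0.04,0,0,0,0, 1,0,-0.04,0,0,0,0, 1,-0.032,0,0.03,0,0.003,0, 1,-0.032,0,0.03,0,0.003,0, 1,-0.032,0,0.03,0,0.003,0, 1,-0.032,0,0.03,0,0.003,0]'
python3 -m jog '[1,-0.032,0.003,0.03,0,0.003,0, 1,-0.032,0.003,0.03,0,0.003,0, 1,-0.032,0.003,0.03,0,0.003,0, 1,-0.032,0.003,0.03,0,0.003,0, 1,-0.032,0.003,0.03,0,0.003,0, 1,-0.032,0.003,0.03,0,0.003,0, 1,-0.032,0.003,0.03,0,0.003,0, 1,-0.032,0.003,0.03,0,0.003,0]'
python3 -c "
from h import *
plan([(fx(110,0,320),ori(YF,0),None)],n=40)"
```

```text
time_s: 2.0
tool_pos: [0.2352, -0.4814, 0.4267]
eef_rot: [0.55, -0.445, 0.446, -0.548]
wrist_force: [1.0, -0.2, 0.5]
finger_gap: 0.998
time_s: 2.8
tool_pos: [0.4257, -0.1705, 0.4032]
eef_rot: [0.545, -0.45, 0.456, -0.541]
wrist_force: [0.7, -0.8, -1.1]
finger_gap: 1.001
now t 2.8 tcp [ 0.4257 -0.1705  0.4032] F [ 0.7 -0.8 -1.1] gap 1.001 j [ 0.65  0.08 -0.39  1.81  0.04  1.24 -1.15]
rows 10
1,-0.0319,0.0078,0.0276,-0.0002,0.0019,0.001
1,-0.0319,0.0078,0.0276,-0.0002,0.0019,0.001
1,-0.032,0.0078,0.0275,-0.0002,0.0019,0.001
1,-0.032,0.0078,0.0275,-0.0002,0.0019,0.001
1,-0.032,0.0079,0.0274,-0.0002,0.0019,0.001
1,-0.0321,0.0079,0.0274,-0.0002,0.0019,0.001
1,-0.0321,0.0079,0.0273,-0.0002,0.0019,0.001
1,-0.0322,0.0079,0.0272,-0.0002,0.0019,0.001
1,-0.0322,0.008,0.0272,-0.0002,0.0019,0.001
1,-0.0323,0.008,0.0271,-0.0002,0.0019,0.001
```

```bash
python3 -m jog '[1,-0.032,0.006,0.0275,0,0.002,0.001, 1,-0.032,0.006,0.0275,0,0.002,0.001, 1,-0.032,0.006,0.0275,0,0.002,0.001, 1,-0.032,0.006,0.0275,0,0.002,0.001, 1,-0.032,0.008,0.0275,0,0.002,0.001, 1,-0.032,0.008,0.0275,0,0.002,0.001, 1,-0.032,0.008,0.0275,0,0.002,0.001, 1,-0.032,0.008,0.027,0,0.002,0.001]'
python3 -m jog '[1,-0.032,0.008,0.027,0,0.002,0.001, 1,-0.032,0.008,0.027,0,0.002,0.001, 1,0,0,0,0,0,0]'
python3 - <<'E'
from h import *
im,d=imaging.read_camera("wrist"); save(im,"w1.png")
loc()
for q in tip_of("clamp_grip","wrist")[:2]:
    uv=q["uv"]; z=d[int(uv[1]),int(uv[0])]; p=p3("wrist",uv,z); print(uv,q["p"],p,RF.inv().apply(p-OF)*1000)
print("expected px",px("wrist",fx(110,0,126)))
plan([(fx(110,0,200),ori(YF,0),None)],n=8)
E
```

```text
time_s: 3.6
tool_pos: [0.6047, 0.1309, 0.3466]
eef_rot: [-0.537, 0.455, -0.462, 0.539]
wrist_force: [0.6, -0.7, 1.0]
finger_gap: 0.998
time_s: 3.9
tool_pos: [0.6493, 0.2115, 0.3274]
eef_rot: [-0.537, 0.457, -0.459, 0.54]
wrist_force: [0.4, 0.6, 0.3]
finger_gap: 1.003
fix [121.1  15.2 325.2] rack [141.7 393.4 325.2] tiltvec [ 0.3  0.1 -0.1]
[279.3, 175.7] 0.87 [0.64987643 0.18543878 0.1412688 ] [117.95001699  -7.86414494 141.26879758]
expected px [271.2671661  179.26575722]
now t 4.0 tcp [0.6495 0.2063 0.329 ] F [-0.5 -0.2  0.5] gap 1.003 j [-0.04  0.59 -0.54  1.35  0.31  1.28 -2.  ]
rows 3
1,0.0041,0.042,-0.0039,-0.0023,-0.0016,0.0012
1,0.0042,0.042,-0.0038,-0.0023,-0.0016,0.0012
1,0.0042,0.042,-0.0037,-0.0023,-0.0016,0.0012
```

View pics/w1.png

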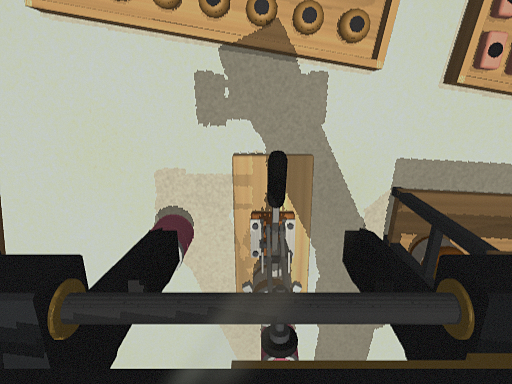

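The wrist view shows the black grip centred near (278,178) between the open fingers, with the rack at far right and a pink can at (178,230). Going down.

```bash
python3 -m jog '[1,0.004,0.04,-0.004,0,0,0, 1,0.004,0.04,-0.004,0,0,0, 1,0.004,0.035,-0.004,0,0,0, 1,0,0,0,0,0,0, 1,0,0,0,0,0,0]'
python3 - <<'E'
from h import *
loc();im,d=imaging.read_camera("wrist")
for q in tip_of("clamp_grip","wrist")[:2]:
    uv=q["uv"]; z=d[int(uv[1]),int(uv[0])]; p=p3("wrist",uv,z); print(uv,q["p"],p,RF.inv().apply(p-OF)*1000)
print("expected px",px("wrist",fx(110,0,126)))
plan([(fx(110,0,126),ori(YF,0),None)],n=8)
E
```

```text
time_s: 4.5
tool_pos: [0.643, 0.1837, 0.2169]
eef_rot: [-0.533, 0.456, -0.468, 0.538]
wrist_force: [-0.0, -0.2, 1.0]
finger_gap: 1.003
fix [110.9  -8.5 213.9] rack [132.8 369.2 213.9] tiltvec [ 0.9  0.8 -0.5]
[247.6, 201.0] 0.69 [0.64975477 0.19339237 0.13917664] [1.19111166e+02 5.16397683e-03 1.39176643e+02]
expected px [248.50598671 206.90974688]
now t 4.6 tcp [0.6433 0.1841 0.2172] F [0.5 0.6 0.2] gap 1.003 j [-0.02  0.66 -0.51  1.51  0.36  1.05 -2.04]
rows 2
1,-0.0044,0.0441,-0.0014,-0.0082,-0.0071,0.0039
1,-0.0042,0.0441,-0.001,-0.0082,-0.0071,0.0039
```

```bash
python3 -m jog '[1,-0.0045,0.04,-0.001,-0.008,-0.007,0.004, 1,-0.004,0.034,-0.001,-0.008,-0.007,0.004, 1,0,0.006,0,0,0,0]'
python3 - <<'E'
from h import *
loc()
plan([(fx(110,0,126),ori(YF,0),None)],n=8)
E
```

```text
time_s: 4.9
tool_pos: [0.6471, 0.1939, 0.1446]
eef_rot: [-0.534, 0.456, -0.461, 0.543]
wrist_force: [-0.1, 0.3, -0.5]
finger_gap: 1.0
fix [116.6   1.  141.6] rack [137.9 379.  141.6] tiltvec [0.9 0.1 0.1]
now t 4.9 tcp [0.6471 0.1939 0.1446] F [-0.1  0.3 -0.5] gap 1.0 j [-0.04  0.75 -0.48  1.54  0.41  0.94 -2.06]
rows 1
1,0.001,0.0155,-0.0068,-0.0154,-0.0015,-0.0026
```

```bash
python3 -m jog '[1,0.001,0.012,-0.006,-0.015,0,0, 1,0,0.006,-0.001,-0.008,0,0, 0.15,0,0,0,0,0,0, 0.15,0,0,0,0,0,0, 0.15,0,0,0,0,0,0, 0.15,0,0,0,0,0,0, 0.15,0,0,0,0,0,0]'
python3 - <<'E'
from h import *
loc()
plan([],n=8)
E
```

```text
time_s: 5.6
tool_pos: [0.6445, 0.193, 0.1335]
eef_rot: [-0.537, 0.459, -0.458, 0.539]
wrist_force: [-1.0, 0.0, 0.9]
finger_gap: 0.573
fix [113.9   0.5 130.5] rack [135.3 378.4 130.5] tiltvec [0.1 0.2 0.2]
now t 5.6 tcp [0.6445 0.193  0.1335] F [-1.   0.   0.9] gap 0.573 j [-0.04  0.77 -0.48  1.54  0.41  0.93 -2.06]
rows 0
```

```bash
python3 -m jog '[0.15,0,0.005,-0.004,0,0,0, 0.15,0,0.002,-0.001,0,0,0, 0.15,0,0,0,0,0,0, 0.15,0,0,0,0,0,0, 0.15,0,0,0,0,0,0, 0.15,0,0,0,0,0,0]'
python3 - <<'E'
from h import *
loc()
pts=[(110,126,68),(110,143,60),(105,164,51),(95,184,40),(78,203,28),(64,214,20),(51,221,12),(40,226,6),(30,228,1),(21,229,-5),(16.3,228,-8)]
plan([(fx(x,0,z),ori(YF,0.8*(68-a)),None) for x,z,a in pts[1:5]],g=0.15)
E
```

```text
time_s: 6.2
tool_pos: [0.639, 0.1919, 0.126]
eef_rot: [-0.537, 0.459, -0.458, 0.539]
wrist_force: [-0.0, 0.2, 0.4]
finger_gap: 0.22
fix [108.3   0.3 123. ] rack [129.7 377.9 123. ] tiltvec [0.1 0.2 0.2]
now t 6.2 tcp [0.639  0.1919 0.126 ] F [-0.   0.2  0.4] gap 0.22 j [-0.04  0.77 -0.48  1.56  0.41  0.91 -2.07]
rows 6
0.15,0.0002,-0.02,0.0014,0.1103,-0.003,-0.0032
0.15,0,-0.0214,-0.003,0.1257,-0,-0
0.15,-0,-0.0109,-0.0027,0.0768,0,0
0.15,-0,-0.0111,-0.0019,0.0768,0,0
0.15,0,-0.012,-0.0045,0.0838,0,0
0.15,0,-0.0123,-0.0035,0.0838,0,0
```

```bash
python3 -m jog '[0.15,0,-0.019,0.001,0.11,0,0, 0.15,0,-0.02,-0.003,0.12,0,0]'
cat >> h.py <<'E'
pts=[(110,126,68),(110,143,60),(105,164,51),(95,184,40),(78,203,28),(64,214,20),(51,221,12),(40,226,6),(30,228,1),(21,229,-5),(16.3,228,-8)]
def gp(k,off=-2.7,f=0.8):
    x,z,a=pts[k]; a_=np.radians(a); return (fx(x+off*np.sin(a_),0,z+off*np.cos(a_)),ori(YF,f*(68-a)),None)
E
python3 - <<'E'
from h import *
loc();plan([gp(k) for k in(3,4,5)],g=.15,mx=.03)
E
```

```text
time_s: 6.4
tool_pos: [0.6349, 0.1913, 0.1605]
eef_rot: [-0.471, 0.405, -0.507, 0.597]
wrist_force: [6.3, -2.9, -1.9]
finger_gap: 0.221
fix [104.8   0.4 157.5] rack [126.2 377.8 157.5] tiltvec [13.2  0.3  0.3]
now t 6.4 tcp [0.6349 0.1913 0.1605] F [ 6.3 -2.9 -1.9] gap 0.221 j [-0.06  0.62 -0.44  1.75  0.51  0.65 -2.2 ]
rows 5
0.15,0.0001,-0.0132,-0.0031,0.0801,-0.0027,-0.0023
0.15,0.0002,-0.0134,-0.002,0.0801,-0.0027,-0.0023
0.15,-0,-0.0118,-0.0043,0.0838,0,-0
0.15,-0,-0.0121,-0.0033,0.0838,0,-0
0.15,-0,-0.0164,-0.0062,0.1117,0,-0
```

```bash
python3 -m jog '[0.15,0,-0.013,-0.003,0.08,0,0, 0.15,0,-0.013,-0.002,0.07,0,0, 0.15,0,-0.011,-0.005,0.06,0,0]'
python3 - <<'E'
from h import *
loc();plan([gp(k) for k in(4,5,6)],g=.15,mx=.03)
E
```

```text
time_s: 6.7
tool_pos: [0.6147, 0.188, 0.1956]
eef_rot: [-0.401, 0.347, -0.548, 0.647]
wrist_force: [8.2, -1.9, 1.1]
finger_gap: 0.22
fix [ 85.    0.4 192.9] rack [106.4 376.8 192.9] tiltvec [26.   0.3  0.5]
now t 6.7 tcp [0.6147 0.188  0.1956] F [ 8.2 -1.9  1.1] gap 0.22 j [-0.18  0.45 -0.29  1.97  0.7   0.36 -2.44]
rows 3
0.15,0.0003,-0.0105,-0.0043,0.1043,-0.0067,-0.007
0.15,-0,-0.0164,-0.0062,0.1117,-0,0
0.15,0,-0.0132,-0.006,0.1117,0,-0
```

Run:
```python
from h import *
T=lambda k,t:(gp(k)[0],ori(YF,t),None)
plan([T(4,25),T(5,23),T(6,21),T(7,20),T(8,20)],g=.15,mx=.02)
```

```text
now t 6.7 tcp [0.6147 0.188  0.1956] F [ 8.2 -1.9  1.1] gap 0.22 j [-0.18  0.45 -0.29  1.97  0.7   0.36 -2.44]
rows 5
0.15,0.0003,-0.0105,-0.004,-0.0178,-0.0062,-0.0074
0.15,-0,-0.0156,-0.0077,-0.0349,-0,0
0.15,0,-0.0113,-0.0088,-0.0349,-0,-0
0.15,-0,-0.0085,-0.0082,-0.0175,0,-0
0.15,-0,-0.0052,-0.0085,-0,0,-0
```

```bash
python3 -m jog '[0.15,0,-0.0105,-0.004,-0.018,-0.006,-0.007, 0.15,0,-0.0155,-0.0075,-0.035,0,0, 0.15,0,-0.006,-0.004,-0.02,0,0]'
python3 - <<'E'
from h import *
loc();T=lambda k,t:(gp(k)[0],ori(YF,t),None)
plan([T(6,21),T(7,20),T(8,20),T(9,20)],g=.15,mx=.02)
E
```

```text
time_s: 7.0
tool_pos: [0.5849, 0.1831, 0.2197]
eef_rot: [-0.428, 0.362, -0.536, 0.632]
wrist_force: [2.1, -0.3, -5.7]
finger_gap: 0.222
fix [ 54.5   0.3 216.9] rack [ 76.  375.2 216.9] tiltvec [21.9 -0.2 -0.1]
now t 7.0 tcp [0.5849 0.1831 0.2197] F [ 2.1 -0.3 -5.7] gap 0.222 j [-0.1   0.4  -0.4   1.97  0.57  0.5  -2.31]
rows 4
0.15,0.0003,-0.0029,-0.0032,-0.0153,0.0031,0.001
0.15,-0,-0.0085,-0.0082,-0.0175,0,-0
0.15,-0,-0.0052,-0.0085,-0,0,-0
0.15,-0,-0.0039,-0.0078,-0,0,-0
```

```bash
python3 -m jog '[0.15,0,-0.003,-0.003,-0.015,0,0, 0.15,0,-0.0085,-0.008,-0.0175,0,0, 0.15,0,-0.005,-0.0085,0,0,0]'
python3 - <<'E'
from h import *
loc();T=lambda k,t:(gp(k)[0],ori(YF,t),None)
plan([T(8,20),T(9,20),T(10,20)],g=.15,mx=.02)
E
```

```text
time_s: 7.3
tool_pos: [0.5616, 0.1792, 0.2277]
eef_rot: [-0.437, 0.371, -0.53, 0.625]
wrist_force: [10.6, 2.4, -10.7]
finger_gap: 0.224
fix [3.090e+01 2.000e-01 2.248e+02] rack [ 52.4 373.8 224.8] tiltvec [20.  -0.1  0. ]
now t 7.3 tcp [0.5616 0.1792 0.2277] F [ 10.6   2.4 -10.7] gap 0.224 j [-0.07  0.37 -0.44  1.99  0.51  0.54 -2.27]
rows 3
0.15,0.0002,-0.0007,-0.0007,0.0004,0.0019,-0.0011
0.15,-0,-0.0039,-0.0078,-0,-0,0
0.15,-0,-0.0006,-0.0046,-0,-0,0
```

Tracking well, with the pad now pressing. Over centre to the stop, with a small overdrive.

```bash
python3 -m jog '[0.15,0,-0.003,-0.007,0,0,0, 0.15,0,-0.003,-0.006,0,0,0, 0.15,0,-0.001,-0.005,0,0,0, 0.15,0,0,-0.004,0,0,0]'
python3 - <<'E'
from h import *
loc();plan([])
E
```

```text
time_s: 7.7
tool_pos: [0.5471, 0.1767, 0.228]
eef_rot: [-0.431, 0.369, -0.531, 0.63]
wrist_force: [18.0, 3.3, -10.0]
finger_gap: 0.224
fix [1.620e+01 1.000e-01 2.252e+02] rack [ 37.7 373.  225.2] tiltvec [20.9 -0.1  0.4]
now t 7.7 tcp [0.5471 0.1767 0.228 ] F [ 18.    3.3 -10. ] gap 0.224 j [-0.07  0.34 -0.44  2.04  0.52  0.5  -2.29]
rows 0
```

```bash
python3 -m jog '[0.15,0,0.001,-0.006,0,0,0, 0.15,0,0.001,-0.006,0,0,0]'
python3 - <<'E'
from h import *
loc();plan([])
im,d=imaging.read_camera("scene"); c=im[200:330,190:340]; save(cv2.resize(c,(800,693),interpolation=cv2.INTER_CUBIC)[:600],"c2.png")
E
```

```text
time_s: 7.9
tool_pos: [0.547, 0.1766, 0.2279]
eef_rot: [-0.423, 0.365, -0.534, 0.635]
wrist_force: [14.6, 1.8, 0.2]
finger_gap: 0.222
fix [ 16.2   0.  225.1] rack [ 37.7 372.9 225.1] tiltvec [22.  -0.   0.7]
now t 7.9 tcp [0.547  0.1766 0.2279] F [14.6  1.8  0.2] gap 0.222 j [-0.08  0.33 -0.43  2.05  0.54  0.47 -2.31]
rows 0
```

View pics/c2.png

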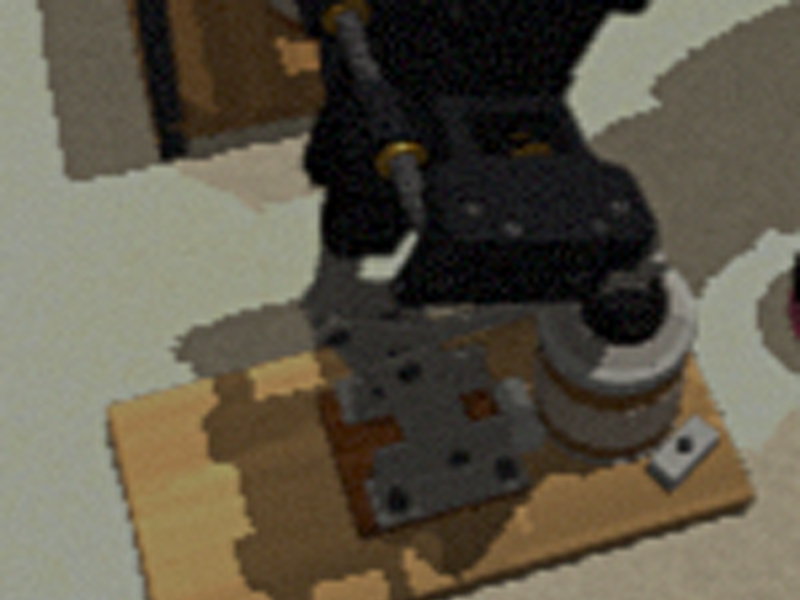

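The pad sits on the lid and the handle holds at x = 16 against a further push, so it is at the stop. Swinging back open.

Run:
```python
from h import *
T=lambda k,t:(gp(k)[0],ori(YF,t),None)
plan([T(9,20),T(8,20),T(7,20),T(6,22),T(5,24),T(4,26),T(3,20),T(2,12),T(1,5),T(0,0)],g=.15,mx=.025,n=20)
```

```text
now t 7.95 tcp [0.5469 0.1766 0.2279] F [16.2  2.2 -2.7] gap 0.228 j [-0.08  0.33 -0.43  2.05  0.54  0.47 -2.31]
rows 11
0.15,0,0.0008,0.0054,-0.0363,-0.002,-0.0118
0.15,-0,0.0039,0.0078,0,-0,0
0.15,-0,0.0052,0.0085,-0,-0,-0
0.15,-0,0.0083,0.0083,0.0349,0,-0
0.15,-0,0.0111,0.009,0.0349,-0,0
0.15,0,0.0155,0.008,0.0349,0,-0
0.15,0,0.012,0.0035,-0.0524,-0,0
0.15,0,0.0118,0.0041,-0.0524,-0,0
0.15,-0,0.0218,0.0028,-0.1396,-0,0
0.15,-0,0.0212,0.0007,-0.1222,-0,0
0.15,0,0.0166,-0.0014,-0.0873,-0,0
```

```bash
python3 -m jog '[0.15,0,0.001,0.006,-0.036,0,-0.01, 0.15,0,0.004,0.008,0,0,0, 0.15,0,0.005,0.009,0,0,0, 0.15,0,0.008,0.009,0.02,0,0]'
python3 - <<'E'
from h import *
loc();T=lambda k,t:(gp(k)[0],ori(YF,t),None)
plan([T(6,20),T(5,20),T(4,20),T(3,16),T(2,10),T(1,5),T(0,0)],g=.15,mx=.025,n=20)
E
```

```text
time_s: 8.35
tool_pos: [0.5815, 0.1825, 0.2219]
eef_rot: [-0.432, 0.368, -0.534, 0.627]
wrist_force: [-4.8, -1.4, 5.3]
finger_gap: 0.224
fix [ 51.1   0.3 219.1] rack [ 72.6 375.  219.1] tiltvec [20.8  0.1 -0. ]
now t 8.35 tcp [0.5815 0.1825 0.2219] F [-4.8 -1.4  5.3] gap 0.224 j [-0.08  0.4  -0.42  1.96  0.54  0.52 -2.29]
rows 8
0.15,0.0003,0.0004,-0.0008,-0.0148,-0.0016,0.0006
0.15,-0,0.0108,0.0095,0,-0,0
0.15,-0,0.0149,0.0091,-0,-0,0
0.15,-0,0.0116,0.0047,-0.0349,-0,0
0.15,-0,0.0114,0.0051,-0.0349,-0,0
0.15,-0,0.0215,0.0042,-0.1047,0,0
0.15,-0,0.0212,0.0014,-0.0873,0,-0
0.15,0,0.0166,-0.0014,-0.0873,-0,-0
```

```bash
python3 -m jog '[0.15,0,0.011,0.009,-0.01,0,0, 0.15,0,0.015,0.009,0,0,0, 0.15,0,0.0115,0.005,-0.035,0,0, 0.15,0,0.0115,0.005,-0.035,0,0]'
python3 - <<'E'
from h import *
loc();T=lambda k,t:(gp(k)[0],ori(YF,t),None)
plan([T(2,10),T(1,5),T(0,0)],g=.15,mx=.025,n=20)
E
```

```text
time_s: 8.75
tool_pos: [0.6241, 0.1895, 0.1851]
eef_rot: [-0.458, 0.389, -0.519, 0.608]
wrist_force: [-6.4, -1.6, 1.5]
finger_gap: 0.223
fix [ 94.    0.3 182.2] rack [115.5 377.2 182.2] tiltvec [16.1  0.1 -0.2]
now t 8.75 tcp [0.6241 0.1895 0.1851] F [-6.4 -1.6  1.5] gap 0.223 j [-0.08  0.55 -0.43  1.81  0.52  0.61 -2.22]
rows 3
0.15,0.0002,0.0216,0.0033,-0.1061,-0.0011,0.003
0.15,-0,0.0212,0.0014,-0.0873,0,-0
0.15,0,0.0166,-0.0014,-0.0873,-0,-0
```

```bash
python3 -m jog '[0.15,0,0.022,0.003,-0.105,0,0, 0.15,0,0.021,0.0015,-0.09,0,0, 0.15,0,0.017,-0.0015,-0.085,0,0, 0.15,0,0.006,0,0,0,0, 0.15,0,0.004,0,0,0,0]'
python3 - <<'E'
from h import *
loc();plan([])
E
```

```text
time_s: 9.25
tool_pos: [0.641, 0.1924, 0.1229]
eef_rot: [0.541, -0.46, 0.458, -0.534]
wrist_force: [-19.5, -8.7, 44.7]
finger_gap: 0.223
fix [110.3   0.5 119.9] rack [131.6 378.2 119.9] tiltvec [-0.5  0.2 -0.2]
now t 9.25 tcp [0.641  0.1924 0.1229] F [-19.5  -8.7  44.7] gap 0.223 j [-0.06  0.78 -0.47  1.54  0.41  0.93 -2.07]
rows 0
```

At the open stop. Release and rise.

```bash
python3 -m jog '[1,0,-0.003,0,0,0,0, 1,0,0,0,0,0,0, 1,0,0,0,0,0,0, 1,0,0,0,0,0,0, 1,0,-0.03,0,0,0,0, 1,0,-0.045,0,0,0,0, 1,0,-0.045,0,0,0,0, 1,0,-0.045,0,0,0,0]'
python3 - <<'E'
from h import *
loc()
U=lambda x,z,t:(fx(x,0,z),ori(YF,t),None)
plan([U(60,360,0),U(-180,300,30),U(-180,200,45)],mx=.04,n=30)
E
```

```text
time_s: 10.05
tool_pos: [0.6394, 0.1912, 0.2866]
eef_rot: [0.545, -0.462, 0.457, -0.53]
wrist_force: [0.5, -0.6, 0.4]
finger_gap: 0.926
fix [108.5  -0.5 283.6] rack [129.9 377.1 283.6] tiltvec [-1.2  0.3 -0.4]
now t 10.05 tcp [0.6394 0.1912 0.2866] F [ 0.5 -0.6  0.4] gap 0.926 j [-0.02  0.61 -0.52  1.42  0.31  1.22 -2.  ]
rows 13
1,0.0001,-0.0251,-0.0167,0.0069,-0.0015,0.0026
1,0,-0.0252,-0.0165,0.0069,-0.0015,0.0026
1,-0.0001,-0.0254,-0.0164,0.0069,-0.0015,0.0026
1,-0,0.0086,-0.0345,0.0748,-0,0
1,-0,0.006,-0.035,0.0748,-0,0
1,0,0.0034,-0.0354,0.0748,-0,0
1,0,0.0007,-0.0356,0.0748,-0,0
1,0,-0.0019,-0.0355,0.0748,-0,0
1,-0,-0.0046,-0.0353,0.0748,-0,0
1,-0,-0.0072,-0.0348,0.0748,-0,0
1,0,0.0289,-0.0169,0.0873,-0,0
1,0,0.0273,-0.0194,0.0873,-0,0
1,0,0.0255,-0.0217,0.0873,-0,0
```

```bash
python3 -m jog '[1,0,-0.025,-0.017,0.015,0,0, 1,0,-0.025,-0.035,0.01,0,0, 1,0,0.0,-0.04,0.05,0,0, 1,0,0,-0.04,0.07,0,0, 1,0,0,-0.035,0.08,0,0, 1,0,0,-0.035,0.08,0,0, 1,0,0,-0.03,0.08,0,0]'
python3 - <<'E'
from h import *
loc()
U=lambda x,z,t:(fx(x,0,z),ori(YF,t),None)
plan([U(-91,230,32)],mx=.04,n=30)
E
```

```text
time_s: 10.75
tool_pos: [0.4141, 0.1572, 0.3187]
eef_rot: [-0.421, 0.36, -0.543, 0.631]
wrist_force: [-0.6, -0.2, 0.4]
finger_gap: 1.004
fix [-118.2    2.2  315.9] rack [-96.6 368.3 315.9] tiltvec [22.7  0.5 -0.2]
now t 10.75 tcp [0.4141 0.1572 0.3187] F [-0.6 -0.2  0.4] gap 1.004 j [ 0.12 -0.07 -0.65  2.22  0.19  0.61 -2.09]
rows 3
1,0.0006,0.0299,-0.0029,0.0541,-0.0023,0.0021
1,0.0006,0.0297,-0.0045,0.0541,-0.0023,0.0021
1,0.0007,0.0294,-0.0061,0.0541,-0.0023,0.0021
```

```bash
python3 -m jog '[1,0,0.032,0.002,0.05,0,0, 1,0,0.03,-0.002,0.05,0,0, 1,0,0.03,-0.003,0.05,0,0, 1,0,0.005,0.01,0,0,0, 1,0,0,0,0,0,0]'
python3 - <<'E'
from h import *
loc()
im,d=imaging.read_camera("wrist"); save(im,"w2.png")
i,r,t=cam("wrist"); v,u=np.mgrid[:384,:512]
W=(np.stack([(u-i["cx"])/i["fx"]*d,(v-i["cy"])/i["fy"]*d,d],-1)-t)@r
N=fx(-91,0,0); m=(d>0)&(np.hypot(W[...,0]-N[0],W[...,1]-N[1])<.06)&(W[...,2]>.078)&(W[...,2]<.105)
P=W[m]; print(len(P)); 
if len(P)>50:
    (x,y),rr=cv2.minEnclosingCircle((P[:,:2]*1000).astype(np.float32)); print("lid",x,y,rr,"z",np.percentile(P[:,2],[5,50,95]),RF.inv().apply([x/1000-OF[0],y/1000-OF[1],0])*1000)
plan([(fx(-91,0,110),ori(YF,32),None),(fx(-91,0,56),ori(YF,32),None)],mx=.03,n=30)
E
```

```text
time_s: 11.25
tool_pos: [0.4484, 0.1577, 0.2646]
eef_rot: [-0.391, 0.328, -0.563, 0.65]
wrist_force: [0.3, 0.3, 0.7]
finger_gap: 0.999
fix [-83.9  -2.8 262. ] rack [-62.1 365.  262. ] tiltvec [28.7  0.4 -0.9]
2975
lid 443.9839782714844 159.67608642578125 31.813827514648438 z [0.08462041 0.08594824 0.08720193] [-89.4035527   -0.12377255   0.        ]
now t 11.3 tcp [0.4478 0.1574 0.2645] F [-0.6  0.9 -0.6] gap 1.001 j [-0.07  0.06 -0.51  2.31  0.66  0.39 -2.55]
rows 8
1,-0.0008,0.0217,-0.0131,0.0098,-0.0005,0.0029
1,-0.0008,0.0216,-0.0133,0.0098,-0.0005,0.0029
1,-0.0007,0.0214,-0.0135,0.0098,-0.0005,0.0029
1,-0.0007,0.0213,-0.0137,0.0098,-0.0005,0.0029
1,-0.0006,0.0212,-0.0139,0.0098,-0.0005,0.0029
1,-0.0005,0.021,-0.0142,0.0098,-0.0005,0.0029
1,-0,0.0229,-0.0143,-0,-0,0
1,0,0.0229,-0.0143,-0,-0,0
```

View pics/w2.png

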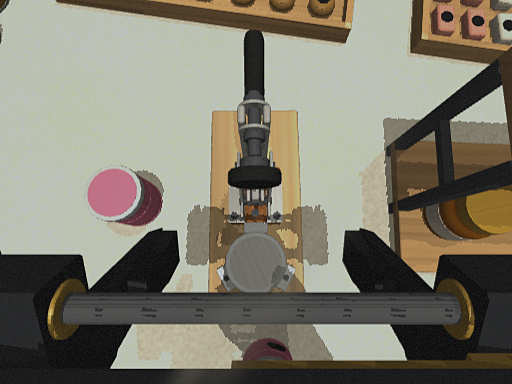

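The lid top is now at z 0.086 against 0.087 for home (it was 0.0913), so the lid is home. The clamp is upright and open, with the pad at (255,177). j7 is near its limit, so I'll yaw the hand about +20° for the grasp.

Run:
```python
from h import *
Q=ori(YF+np.radians(20),28)
plan([(fx(-90.5,0,220),Q,5),(fx(-90.5,0,130),Q,None)],mx=.03,n=30)
```

```text
now t 11.3 tcp [0.4478 0.1574 0.2645] F [-0.6  0.9 -0.6] gap 1.001 j [-0.07  0.06 -0.51  2.31  0.66  0.39 -2.55]
rows 8
1,-0.0006,0.0068,-0.005,-0.0017,-0.0622,0.0366
1,-0.0007,0.0068,-0.005,-0.0017,-0.0622,0.0366
1,-0.0007,0.0068,-0.0049,-0.0017,-0.0622,0.0366
1,-0.0008,0.0069,-0.0049,-0.0017,-0.0622,0.0366
1,-0.0008,0.0069,-0.0048,-0.0017,-0.0622,0.0366
1,0,0.0265,-0.0141,0,-0,0
1,0,0.0265,-0.0141,0,-0,0
1,0,0.0265,-0.0141,0,-0,0
```

```bash
python3 -m jog '[1,-0.0007,0.007,-0.005,0,-0.062,0.037, 1,-0.0007,0.007,-0.005,0,-0.062,0.037, 1,-0.0007,0.007,-0.005,0,-0.062,0.037, 1,-0.0007,0.007,-0.005,0,-0.062,0.037, 1,-0.0007,0.007,-0.005,0,-0.062,0.037, 1,0,0.026,-0.014,0,0,0, 1,0,0.026,-0.014,0,0,0]'
python3 - <<'E'
from h import *
loc();Q=ori(YF+np.radians(20),28)
plan([(fx(-90.5,0,100),Q,None),(fx(-90.5,0,56),Q,None)],mx=.03,n=30)
E
```

```text
time_s: 12.0
tool_pos: [0.4467, 0.1526, 0.2033]
eef_rot: [-0.441, 0.263, -0.449, 0.731]
wrist_force: [0.2, -0.6, -0.4]
finger_gap: 1.001
fix [-86.5  -7.1 200.7] rack [-64.5 360.6 200.7] tiltvec [ 28.  -17.9   3.8]
now t 12.0 tcp [0.4467 0.1526 0.2033] F [ 0.2 -0.6 -0.4] gap 1.001 j [ 0.34  0.25 -0.82  2.36  0.98  0.19 -2.44]
rows 6
1,-0.0023,0.022,-0.0122,-0.0006,-0.0061,0.0065
1,-0.0022,0.022,-0.0122,-0.0006,-0.0061,0.0065
1,-0.0021,0.022,-0.0122,-0.0006,-0.0061,0.0065
1,-0.0021,0.0221,-0.0121,-0.0006,-0.0061,0.0065
1,0,0.0194,-0.0103,0,0,0
1,0,0.0194,-0.0103,0,0,0
```

```bash
python3 -m jog '[1,-0.0025,0.022,-0.012,0,-0.006,0.006, 1,-0.0025,0.022,-0.012,0,-0.006,0.006, 1,-0.002,0.022,-0.012,0,-0.006,0.006]'
python3 - <<'E'
from h import *
loc();Q=ori(YF+np.radians(20),28)
plan([(fx(-90.5,0,110),Q,None),(fx(-90.5,0,56),Q,None)],mx=.03,n=30)
E
```

```text
time_s: 12.3
tool_pos: [0.4545, 0.1503, 0.1615]
eef_rot: [-0.454, 0.266, -0.43, 0.734]
wrist_force: [-0.1, 0.2, 0.6]
finger_gap: 0.998
fix [-79.3 -10.7 158.8] rack [-57.1 357.4 158.8] tiltvec [ 26.2 -19.6   4.6]
now t 12.3 tcp [0.4545 0.1503 0.1615] F [-0.1  0.2  0.6] gap 0.998 j [ 0.3   0.38 -0.76  2.36  1.38  0.19 -2.75]
rows 4
1,-0.0069,0.0203,-0.014,0.0131,-0.0002,0.0001
1,-0.0069,0.0201,-0.0143,0.0131,-0.0002,0.0001
1,0,0.0238,-0.0127,-0,-0,0
1,0,0.0238,-0.0127,-0,-0,0
```

```bash
cat > kin.py <<'E'
from h import *
from scipy.optimize import least_squares
import itertools
D=[([1.274,.536,-.004,1.538,.003,1.067,-.071],[.149,-.633,.261],[-.554,.439,-.439,.554]),
([.65,.08,-.39,1.81,.04,1.24,-1.15],[.4257,-.1705,.4032],[.545,-.45,.456,-.541]),
([-.02,.66,-.51,1.51,.36,1.05,-2.04],[.643,.1837,.2169],[-.533,.456,-.468,.538]),
([-.06,.62,-.44,1.75,.51,.65,-2.2],[.6349,.1913,.1605],[-.471,.405,-.507,.597]),
([-.18,.45,-.29,1.97,.7,.36,-2.44],[.6147,.188,.1956],[-.401,.347,-.548,.647]),
([-.1,.4,-.4,1.97,.57,.5,-2.31],[.5849,.1831,.2197],[-.428,.362,-.536,.632]),
([-.08,.33,-.43,2.05,.54,.47,-2.31],[.547,.1766,.2279],[-.423,.365,-.534,.635]),
([-.02,.61,-.52,1.42,.31,1.22,-2.0],[.6394,.1912,.2866],[.545,-.462,.457,-.53]),
([.12,-.07,-.65,2.22,.19,.61,-2.09],[.4141,.1572,.3187],[-.421,.36,-.543,.631]),
([.34,.25,-.82,2.36,.98,.19,-2.44],[.4467,.1526,.2033],[-.441,.263,-.449,.731]),
([.3,.38,-.76,2.36,1.38,.19,-2.75],[.4545,.1503,.1615],[-.454,.266,-.43,.734])]
def fk(p,j,sg):
    y1,h,a,ea,b,eb,w,L,c7,o2,o4,o6=p
    M=R.from_euler('z',y1+sg[0]*j[0]); P=np.array([0,0,h])
    M=M*R.from_euler('y',j[1]+o2); P=P+M.apply([0,0,a])
    M=M*R.from_euler('z',sg[1]*j[2]); P=P+M.apply([ea,0,0])
    M=M*R.from_euler('y',j[3]+o4); P=P+M.apply([eb,0,b])
    M=M*R.from_euler('z',sg[2]*j[4]); M=M*R.from_euler('y',j[5]+o6)
    M=M*R.from_euler('z',sg[3]*j[6]+c7); P=P+M.apply([0,0,L])+(M*R.from_euler('z',-sg[3]*j[6]-c7)).apply([w,0,0])
    return P,M*R.from_matrix(np.array([[1,0,0],[0,0,-1],[0,1,0]]))  # tool y = flange z
def res(p,sg):
    o=[]
    for j,P,q in D:
        A,M=fk(p,j,sg); o+=list((A-P)*10)+list((R.from_quat(q).inv()*M).as_rotvec())
    return o
if __name__=="__main__":
    best=None
    for sg in itertools.product([1,-1],repeat=4):
        for y0 in(0,3.14):
          for c in(0,1.57,3.14,-1.57):
            r=least_squares(res,[y0,.35,.4,0,.4,0,0,.3,c,0,0,0],args=(sg,),max_nfev=60)
            if best is None or r.cost<best[0].cost: best=(r,sg)
    r,sg=best; print(r.cost,sg,np.round(r.x,3)); np.save("kin.npy",np.r_[r.x,sg])
    E=np.array(r.fun).reshape(-1,6); print(np.abs(E).max(0))
E
time python3 kin.py
```

```text
0.02124552145964093 (-1, 1, -1, -1) [-0.072  0.362 -0.528 -0.026  0.452  0.006  0.017  0.321  3.089  3.102
 -3.067 -0.047]
[0.03791548 0.08612727 0.04417681 0.03194696 0.02577744 0.04177095]
real	5m38.096s
user	5m33.621s
sys	0m0.172s
```

```bash
cat > ik.py <<'E'
from kin import *
k=np.load("kin.npy"); p,sg=k[:12],k[12:]
lo=np.array([-2.7,-.37,-1.27,.24,-1.31,.19,-2.76])+.03; hi=np.array([2.7,2.16,1.26,2.4,4.45,1.91,2.76])-.03
rng=np.random.default_rng(0)
def ik(P,Q,seeds=()):
    T=np.array(P)-Q.apply([0,.003,0]); best=None
    for s in list(seeds)+[np.array([a,.5,b,2,c,.6,d]) for a,b,c,d in((-.2,-.5,.5,-2),(.5,-.8,1,0),(-.6,.6,-.6,1),(-.3,0,0,1),(0,0,0,-1))]:
        f=lambda j:np.r_[(fk(p,j,sg)[0]-T)*10,(Q.inv()*fk(p,j,sg)[1]).as_rotvec()]
        r=least_squares(f,np.clip(s,lo+.01,hi-.01),bounds=(lo,hi),max_nfev=30)
        if best is None or r.cost<best.cost: best=r
        if r.cost<1e-5: break
    return best
if __name__=="__main__":
    FL=R.from_rotvec([0,np.pi,0])
    for nm,P,Y in(("nest",fx(-90.5,0,58),YF),("rack",rk(0,0,78),YR)):
        for t in(30,20,10,0):
            for dy in(0,20):
              for fl in(0,1):
                Q=ori(Y+np.radians(dy),t); Q=Q*FL if fl else Q
                r=ik(P,Q); print(nm,t,dy,fl,"%.5f"%r.cost,np.round(r.x,2),np.round(r.fun[:3]*100),flush=True)
E
timeout 240 python3 ik.py
```

```text
nest 30 0 0 0.03757 [-0.99  0.63  0.6   2.27 -1.28  0.22 -0.67] [2. 2. 4.]
nest 30 0 1 0.01122 [ 0.32  0.98 -1.11  2.37  1.9   1.02 -0.48] [4. 2. 1.]
nest 30 20 0 0.03513 [ 0.22  0.65 -0.66  2.29  1.47  0.22 -2.73] [ 3. -1.  4.]
nest 30 20 1 0.01209 [ 0.59  1.1  -1.24  2.37  1.9   0.88  0.1 ] [4. 1. 1.]
nest 20 0 0 0.00591 [-0.84  0.6   0.48  2.27 -1.28  0.22 -0.59] [1. 1. 2.]
nest 20 0 1 0.00004 [-0.14  0.61 -0.44  2.37  2.07  0.4  -0.76] [0. 0. 0.]
nest 20 20 0 0.00558 [ 0.01  0.6  -0.48  2.28  1.35  0.22 -2.73] [1. 0. 2.]
nest 20 20 1 0.00000 [ 0.32  0.77 -0.88  2.37  1.97  0.53 -0.14] [0. 0. 0.]
nest 10 0 0 0.00003 [-0.85  0.62  0.52  2.22 -1.    0.33 -0.86] [-0. -0.  1.]
nest 10 0 1 0.00000 [ 0.1   0.68 -0.71  2.23  1.28  0.51  0.08] [-0.  0.  0.]
nest 10 20 0 0.00000 [-0.02  0.61 -0.49  2.22  0.98  0.32 -2.4 ] [0. 0. 0.]
nest 10 20 1 0.00000 [ 0.05  0.63 -0.57  2.22  1.09  0.36  0.65] [-0.  0. -0.]
nest 0 0 0 0.00004 [-0.75  0.64  0.43  2.08 -0.55  0.53 -1.28] [ 0. -0.  0.]
nest 0 0 1 0.00000 [ 0.1   0.71 -0.67  2.08  0.79  0.62  0.59] [-0.  0. -0.]
nest 0 20 0 0.00001 [-0.13  
[... 673 characters left out ...]

rack 20 20 1 0.00000 [ 0.99  0.77 -0.74  1.97  0.56  0.4   1.98] [0. 0. 0.]
rack 10 0 0 0.00000 [ 0.01  0.67  0.42  1.92 -0.72  0.56 -0.48] [-0. -0.  0.]
rack 10 0 1 0.00000 [ 0.65  0.68 -0.44  1.91  0.42  0.49  1.64] [-0.  0. -0.]
rack 10 20 0 0.00000 [ 0.94  0.82 -0.82  1.89  0.78  0.65 -1.43] [ 0. -0.  0.]
rack 10 20 1 0.00000 [ 0.5   0.66 -0.2   1.88 -0.04  0.52  2.44] [-0.  0. -0.]
rack 0 0 0 0.00000 [ 0.24  0.69  0.04  1.78 -0.04  0.69 -1.13] [ 0. -0.  0.]
rack 0 0 1 0.00000 [ 0.62  0.74 -0.48  1.78  0.48  0.75  1.56] [ 0. -0.  0.]
rack 0 20 0 0.00000 [ 0.28  0.69 -0.01  1.78  0.01  0.69 -0.83] [ 0. -0.  0.]
rack 0 20 1 0.00000 [ 0.59  0.73 -0.44  1.78  0.44  0.74  1.94] [-0. -0.  0.]
```

```bash
cat > ik2.py <<'E'
from ik import *
FL=R.from_rotvec([0,np.pi,0])
S=[np.array(s) for s in([.3,.8,-.9,2.3,2,.5,-.1],[0,.5,0,2.2,3.1,.5,0],[-.8,.6,.5,2.2,-1,.3,-.8])]
for nm,P,Y,L in(("nest",fx(-90.5,0,53),YF,[(t,d) for t in(26,) for d in(-15,-30,-45,30)]+[(20,-30),(22,0)]),("rack",rk(0,0,68),YR,[(26,0),(26,-10),(26,10),(45,0),(60,0)])):
    for t,dy in L:
        for fl in(0,1):
            Q=ori(Y+np.radians(dy),t); Q=Q*FL if fl else Q
            r=ik(P,Q,S); print(nm,t,dy,fl,"%.5f"%r.cost,np.round(r.x,2),np.round(r.fun[:3]*100),flush=True)
E
timeout 200 python3 ik2.py
```

```text
nest 26 -15 0 0.00169 [-0.55  0.61 -0.11  2.37  2.06  0.44  1.96] [1. 0. 2.]
nest 26 -15 1 0.00063 [ 0.11  0.86 -0.9   2.37  1.9   0.94 -0.86] [1. 1. 0.]
nest 26 -30 0 0.00000 [-0.99  0.66  0.34  2.35  2.14  0.27  1.5 ] [-0.  0.  0.]
nest 26 -30 1 0.00000 [-0.68  0.63 -0.03  2.34  1.87  0.46 -1.32] [-0.  0. -0.]
nest 26 -45 0 0.00000 [-0.38  0.7  -0.43  2.25  1.52  0.74  1.95] [0. 0. 0.]
nest 26 -45 1 0.00000 [-1.16  0.71  0.49  2.23  0.91  0.22 -0.7 ] [-0.  0. -0.]
nest 26 30 0 0.00430 [-0.76  0.68  0.56  2.37  4.26  0.56  0.77] [ 4.  2. -1.]
nest 26 30 1 0.00223 [ 0.6   1.04 -1.16  2.37  1.94  0.72  0.25] [2. 0. 1.]
nest 20 -30 0 0.00000 [-0.8   0.61  0.18  2.29  1.54  0.23  2.19] [-0.  0. -0.]
nest 20 -30 1 0.00000 [-0.08  0.72 -0.68  2.29  1.63  0.72 -0.92] [0. 0. 0.]
nest 22 0 0 0.00098 [-0.19  0.62 -0.4   2.37  2.09  0.41  2.34] [ 1. -0.  1.]
nest 22 0 1 0.00032 [ 0.29  0.89 -1.    2.37  1.91  0.84 -0.48] [1. 0. 0.]
rack 26 0 0 0.00001 [ 0.59  0.65 -0.18  2.14  4.42  0.22  0.86] [-0.  0. -0.]
rack 26 0 1 0.00000 [ 0.94  0.75 -0.7   2.14  1.8   0.22  0.39] [-0.  0. -0.]
rack 26 -10 0 0.00187 [ 0.8   0.69 -0.58  2.11  1.53  0.22 -2.72] [ 1. -1.  2.]
rack 26 -10 1 0.00000 [ 0.97  0.79 -0.8   2.17  1.94  0.39  0.08] [-0.  0. -0.]
rack 26 10 0 0.00001 [ 0.66  0.67 -0.21  2.08 -1.28  0.27  0.48] [ 0. -0.  0.]
rack 26 10 1 0.00000 [ 1.07  0.82 -0.83  2.08  1.25  0.27  1.17] [-0.  0. -0.]
rack 45 0 0 0.00000 [ 0.83  0.81 -0.33  2.3   3.73  0.67  1.76] [-0. -0. -0.]
rack 45 0 1 0.00000 [ 1.27  1.05 -0.91  2.31  2.98  0.55 -0.42] [-0.  0. -0.]
rack 60 0 0 0.00000 [ 1.64  1.73 -1.24  2.34  2.8   0.76 -2.73] [-0. -0. -0.]
rack 60 0 1 0.00000 [ 1.33  1.23 -0.79  2.34  3.55  0.79 -0.68] [-0.  0. -0.]
```

```bash
cat >> h.py <<'E'
def of(yaw,dy,t,fl=180): return ori(yaw+np.radians(dy),t)*R.from_rotvec([0,-np.radians(fl),0])
E
python3 - <<'E'
from h import *
plan([(fx(-95,0,290),of(YF,18,10,0),None),(fx(-95,0,290),of(YF,-6,10,90),None),(fx(-95,0,290),of(YF,-30,10,180),None)],mx=.04,n=30)
E
```

```text
now t 12.3 tcp [0.4545 0.1503 0.1615] F [-0.1  0.2  0.6] gap 0.998 j [ 0.3   0.38 -0.76  2.36  1.38  0.19 -2.75]
rows 22
1,-0.0039,-0.0306,0.0124,-0.072,0.0082,-0.0027
1,-0.0039,-0.0314,0.0101,-0.072,0.0082,-0.0027
1,-0.0038,-0.032,0.0078,-0.072,0.0082,-0.0027
1,-0.0038,-0.0325,0.0054,-0.072,0.0082,-0.0027
1,-0,0,0,-0.006,-0.1286,-0.006
1,-0,0,0,-0.006,-0.1286,-0.006
1,-0,0,0,-0.006,-0.1286,-0.006
1,-0,0,0,-0.006,-0.1286,-0.006
1,-0,0,0,-0.006,-0.1286,-0.006
1,-0,-0,0,-0.006,-0.1286,-0.006
1,-0,-0,0,-0.006,-0.1286,-0.006
1,-0,-0,0,-0.006,-0.1286,-0.006
1,-0,-0,0,-0.006,-0.1286,-0.006
1,0,0,0,-0.006,-0.1286,0.006
1,0,0,0,-0.006,-0.1286,0.006
1,0,0,0,-0.006,-0.1286,0.006
1,0,0,0,-0.006,-0.1286,0.006
1,0,0,0,-0.006,-0.1286,0.006
1,0,-0,0,-0.006,-0.1286,0.006
1,0,-0,0,-0.006,-0.1286,0.006
1,0,-0,0,-0.006,-0.1286,0.006
1,0,-0,0,-0.006,-0.1286,0.006
```

```bash
python3 -m jog '[1,-0.004,-0.031,0.012,-0.072,0.008,-0.003, 1,-0.004,-0.032,0.01,-0.072,0.008,-0.003, 1,-0.004,-0.032,0.008,-0.072,0.008,-0.003, 1,-0.004,-0.033,0.005,-0.072,0.008,-0.003, 1,0,0,0,-0.006,-0.128,-0.006, 1,0,0,0,-0.006,-0.128,-0.006, 1,0,0,0,-0.006,-0.128,-0.006, 1,0,0,0,-0.006,-0.128,-0.006]'
python3 -m jog '[1,0,0,0,-0.006,-0.128,-0.006, 1,0,0,0,-0.006,-0.128,-0.006, 1,0,0,0,-0.006,-0.128,-0.006, 1,0,0,0,-0.006,-0.128,-0.006, 1,0,0,0,-0.006,-0.128,-0.006, 1,0,0,0,-0.006,-0.128,0.006, 1,0,0,0,-0.006,-0.128,0.006, 1,0,0,0,-0.006,-0.128,0.006]'
python3 - <<'E'
from h import *
loc();plan([(fx(-95,0,290),of(YF,-30,10),None),(fx(-93,0,190),of(YF,-30,22),None)],mx=.03,n=30)
E
```

```text
time_s: 13.1
tool_pos: [0.4512, 0.1433, 0.2592]
eef_rot: [-0.617, 0.123, -0.289, 0.722]
wrist_force: [-0.1, 0.0, 0.5]
finger_gap: 0.996
time_s: 13.9
tool_pos: [0.4562, 0.1394, 0.268]
eef_rot: [0.698, 0.254, -0.054, -0.667]
wrist_force: [0.1, 0.0, -0.3]
finger_gap: 1.001
fix [-79.8 -22.2 265.1] rack [-57.  345.9 265.1] tiltvec [   9.9 -105.4  -16.2]
now t 13.9 tcp [0.4562 0.1394 0.268 ] F [ 0.1  0.  -0.3] gap 1.001 j [ 0.65  0.32 -1.25  2.13  0.66  0.76 -0.56]
rows 10
1,-0.0001,-0.0048,0.0038,0.0062,-0.1289,0.0243
1,0.0002,-0.0048,0.0038,0.0062,-0.1289,0.0243
1,0.0006,-0.0048,0.0038,0.0062,-0.1289,0.0243
1,0.001,-0.0048,0.0037,0.0062,-0.1289,0.0243
1,0.0014,-0.0048,0.0036,0.0062,-0.1289,0.0243
1,0.0017,-0.0048,0.0034,0.0062,-0.1289,0.0243
1,0.0003,0.0247,0.0041,-0.0524,0,-0
1,0.0003,0.0245,0.0054,-0.0524,0,-0
1,0.0003,0.0242,0.0066,-0.0524,0,-0
1,0.0003,0.0238,0.0079,-0.0524,0,-0
```

```bash
python3 -m jog '[1,0,-0.005,0.004,0.006,-0.13,0.024, 1,0,-0.005,0.004,0.006,-0.13,0.024, 1,0,-0.005,0.004,0.006,-0.13,0.024, 1,0.001,-0.005,0.004,0.006,-0.13,0.024, 1,0.001,-0.005,0.004,0.006,-0.13,0.024, 1,0.002,-0.005,0.003,0.006,-0.13,0.024]'
python3 - <<'E'
from h import *
loc();plan([(fx(-93,0,250),of(YF,-30,24),None),(fx(-93,0,190),of(YF,-30,26),None)],mx=.03,n=30)
E
```

```text
time_s: 14.5
tool_pos: [0.4381, 0.1559, 0.3006]
eef_rot: [0.625, 0.443, -0.372, -0.524]
wrist_force: [0.2, 0.1, 0.6]
finger_gap: 0.999
fix [-95.3  -3.1 297.7] rack [-73.5 364.1 297.7] tiltvec [  -3.4 -150.9  -13.2]
now t 14.5 tcp [0.4381 0.1559 0.3006] F [0.2 0.1 0.6] gap 0.999 j [ 0.56  0.32 -1.25  2.01  0.54  1.    0.28]
rows 5
1,0.002,0.0236,0.0042,-0.1223,0.0122,0.0033
1,0.002,0.0229,0.0071,-0.1223,0.0122,0.0033
1,0,0.0183,0.0082,-0.0116,0,-0
1,0,0.0182,0.0084,-0.0116,0,-0
1,0,0.0181,0.0086,-0.0116,0,-0
```

```bash
python3 -m jog '[1,0.002,0.023,0.005,-0.122,0.012,0.003, 1,0.002,0.023,0.007,-0.122,0.012,0.003, 1,0,0.018,0.008,-0.02,0,0, 1,0,0.018,0.008,-0.02,0,0, 1,0,0.018,0.009,-0.012,0,0]'
python3 - <<'E'
from h import *
loc();plan([(fx(-90.5,0,120),of(YF,-30,26),None),(fx(-90.5,0,52),of(YF,-30,26),None)],mx=.03,n=30)
E
```

```text
time_s: 15.0
tool_pos: [0.4443, 0.1605, 0.2014]
eef_rot: [0.699, 0.487, -0.293, -0.434]
wrist_force: [0.6, -0.3, 0.3]
finger_gap: 1.0
fix [-87.8   0.  198.7] rack [-66.1 367.7 198.7] tiltvec [  -8.4 -146.2  -35.2]
now t 15.0 tcp [0.4443 0.1605 0.2014] F [ 0.6 -0.3  0.3] gap 1.0 j [ 0.15  0.39 -0.97  2.26  1.17  0.81 -0.46]
rows 6
1,-0.0008,0.023,0.0126,0.0052,-0.0021,0.0038
1,-0.0007,0.0231,0.0124,0.0052,-0.0021,0.0038
1,-0.0006,0.0232,0.0123,0.0052,-0.0021,0.0038
1,0,0.0204,0.0099,0,-0,-0
1,0,0.0204,0.0099,0,-0,-0
1,0,0.0204,0.0099,0,-0,-0
```

```bash
python3 -m jog '[1,-0.001,0.023,0.0125,0.005,-0.002,0.004, 1,-0.001,0.023,0.0125,0.005,-0.002,0.004, 1,0,0.02,0.01,0.005,-0.002,0.004, 1,0,0,0,0,0,0]'
python3 - <<'E'
from h import *
loc();plan([(fx(-90.5,0,52),of(YF,-30,26),None)],mx=.025,n=30)
E
```

```text
time_s: 15.4
tool_pos: [0.4438, 0.1591, 0.1253]
eef_rot: [0.698, 0.479, -0.298, -0.44]
wrist_force: [-0.1, 0.4, 0.4]
finger_gap: 0.998
fix [-88.5  -1.3 122.6] rack [-66.8 366.3 122.6] tiltvec [  -8.7 -146.1  -33.6]
now t 15.4 tcp [0.4438 0.1591 0.1253] F [-0.1  0.4  0.4] gap 0.998 j [ 0.04  0.57 -0.86  2.29  1.41  0.82 -0.71]
rows 3
1,-0.0001,0.0208,0.011,-0.0011,-0.0037,0.0004
1,-0,0.0208,0.011,-0.0011,-0.0037,0.0004
1,0,0.0208,0.011,-0.0011,-0.0037,0.0004
```

```bash
python3 -m jog '[1,0,0.021,0.011,0,-0.004,0, 1,0,0.021,0.011,0,-0.004,0, 1,0,0.016,0.0085,0,-0.004,0, 1,0,0,0,0,0,0]'
python3 - <<'E'
from h import *
loc();plan([(fx(-90.5,0,52),of(YF,-30,26),None)],mx=.025,n=30)
E
```

```text
time_s: 15.8
tool_pos: [0.4469, 0.1606, 0.0635]
eef_rot: [0.698, 0.481, -0.296, -0.44]
wrist_force: [-0.2, 0.3, 0.2]
finger_gap: 0.997
fix [-85.2  -0.3  60.8] rack [-63.5 367.5  60.8] tiltvec [  -8.4 -146.   -33.9]
now t 15.8 tcp [0.4469 0.1606 0.0635] F [-0.2  0.3  0.2] gap 0.997 j [-0.03  0.72 -0.78  2.3   1.63  0.85 -0.91]
rows 1
1,-0.0025,0.0059,0.0081,-0.0012,-0.0131,0.0061
```

```bash
python3 -m jog '[1,-0.0025,0.007,0.0085,0,-0.01,0.005, 1,-0.001,0.002,0.003,0,0,0, 0.5,0,0,0,0,0,0, 0.5,0,0,0,0,0,0, 0.5,0,0,0,0,0,0, 0.5,0,0,0,0,0,0]'
python3 - <<'E'
from h import *
loc();plan([(fx(-90.5,0,52),of(YF,-30,26),None)],mx=.025,n=30)
E
```

```text
time_s: 16.4
tool_pos: [0.4423, 0.1604, 0.0546]
eef_rot: [0.699, 0.482, -0.296, -0.438]
wrist_force: [0.3, -0.4, -3.0]
finger_gap: 0.695
fix [-89.8   0.2  51.9] rack [-68.2 367.8  51.9] tiltvec [  -8.6 -146.2  -34.1]
now t 16.4 tcp [0.4423 0.1604 0.0546] F [ 0.3 -0.4 -3. ] gap 0.695 j [-0.05  0.74 -0.77  2.3   1.66  0.86 -0.95]
rows 1
1,-0.0005,-0.0003,0.0004,0.0028,-0.0086,0.0047
```

```bash
cat > ik3.py <<'E'
from ik import *
s=sense(); q=R.from_quat(s["eef_rot"]); y=q.apply([0,1,0]); yaw=np.arctan2(y[1],y[0]); print("tilt",np.degrees(np.arccos(-y[2])),"yaw",np.degrees(yaw), "jaw z",q.apply([1,0,0])[2])
def C(dy): return R.from_euler('z',YR+np.radians(dy)-yaw)*q
for dy in(-15,0,15):
    j=np.array(s["joints"])
    for P in(fx(-91,0,150),rk(-60,60,170),rk(-60,0,170),rk(-60,0,80),rk(-30,0,75),rk(0,0,68)):
        Q=C(dy) if P[1]<.1 else q
        r=ik(P,Q,[j]); j=r.x; print(dy,"%.5f"%r.cost,np.round(j,2),np.round(r.fun[:3]*100),flush=True)
E
timeout 150 python3 ik3.py
```

```text
tilt 26.162410991972763 yaw -20.125871755432122 jaw z 0.007984017672995836
-15 0.00000 [-0.21  0.43 -0.57  2.31  1.36  0.65 -0.73] [0. 0. 0.]
-15 0.00000 [ 0.91  0.39 -0.78  2.32  1.4   0.23  0.29] [-0.  0. -0.]
-15 0.00000 [ 1.05  0.44 -0.79  2.24  1.05  0.23  0.77] [-0.  0. -0.]
-15 0.00000 [ 0.84  0.63 -0.54  2.31  2.55  0.29 -0.67] [0. 0. 0.]
-15 0.00000 [ 0.83  0.67 -0.59  2.25  2.32  0.31 -0.46] [ 0. -0.  0.]
-15 0.00000 [ 0.78  0.71 -0.59  2.19  2.18  0.31 -0.34] [-0.  0. -0.]
0 0.00000 [-0.21  0.43 -0.57  2.31  1.36  0.65 -0.73] [0. 0. 0.]
0 0.00000 [ 1.24  0.55 -1.1   2.28  1.16  0.31  0.88] [0. 0. 0.]
0 0.00000 [ 1.35  0.61 -1.1   2.19  0.96  0.35  1.22] [0. 0. 0.]
0 0.00000 [ 1.11  0.72 -0.79  2.26  1.99  0.24  0.25] [0. 0. 0.]
0 0.00000 [ 1.01  0.73 -0.73  2.2   1.93  0.22  0.26] [-0.  0. -0.]
0 0.00000 [ 0.94  0.75 -0.7   2.14  1.84  0.22  0.33] [-0.  0. -0.]
15 0.00000 [-0.21  0.43 -0.57  2.31  1.36  0.65 -0.73] [0. 0. 0.]
15 0.00001 [ 1.04  0.44 -0.69  2.2  -0.38  0.31  2.73] [ 0. -0.  0.]
15 0.00000 [ 1.4   0.67 -1.1   2.12  0.57  0.42  1.91] [-0.  0.  0.]
15 0.00000 [ 1.24  0.8  -0.91  2.16  1.07  0.27  1.48] [-0.  0. -0.]
15 0.00016 [ 1.13  0.79 -0.82  2.11  0.97  0.22  1.55] [-1.  0.  1.]
15 0.00001 [ 0.54  0.67 -0.05  2.06 -1.27  0.4  -2.63] [ 0. -0.  0.]
```

```bash
python3 -m jog '[0.5,0,-0.018,-0.0088,0,0,0, 0.5,0,-0.018,-0.0088,0,0,0, 0.5,0,-0.018,-0.0088,0,0,0, 0.5,0,-0.027,-0.013,0,0,0, 0.5,0,-0.027,-0.013,0,0,0]'; python3 -c "
from h import *
loc();plan([])"
```

```text
time_s: 16.9
tool_pos: [0.4373, 0.1581, 0.1735]
eef_rot: [0.697, 0.479, -0.302, -0.44]
wrist_force: [1.0, -0.6, -2.8]
finger_gap: 0.7
fix [-95.1  -1.3 170.7] rack [-73.4 366.  170.7] tiltvec [  -8.9 -146.5  -33.2]
now t 16.9 tcp [0.4373 0.1581 0.1735] F [ 1.  -0.6 -2.8] gap 0.7 j [ 0.09  0.44 -0.92  2.27  1.21  0.8  -0.52]
rows 0
```

Run:
```python
from h import *
plan([(rk(-80,190,195),of(YR,-16,26.2),None),(rk(-75,0,190),of(YR,-4,26.2),None)],g=.5,mx=.04,n=30)
```

```text
now t 16.9 tcp [0.4373 0.1581 0.1735] F [ 1.  -0.6 -2.8] gap 0.7 j [ 0.09  0.44 -0.92  2.27  1.21  0.8  -0.52]
rows 10
0.5,-0.0319,0.0021,-0.0157,-0.0024,-0.0358,-0.0172
0.5,-0.0325,0.0016,-0.0145,-0.0024,-0.0358,-0.0172
0.5,-0.033,0.001,-0.0133,-0.0024,-0.0358,-0.0172
0.5,-0.0335,0.0005,-0.0121,-0.0024,-0.0358,-0.0172
0.5,-0.0339,-0.0001,-0.0109,-0.0024,-0.0358,-0.0172
0.5,-0.0363,0.0059,-0.0098,0,-0.0376,-0.0185
0.5,-0.0368,0.0053,-0.0085,0,-0.0376,-0.0185
0.5,-0.0371,0.0046,-0.0071,0,-0.0376,-0.0185
0.5,-0.0375,0.0039,-0.0057,0,-0.0376,-0.0185
0.5,-0.0377,0.0032,-0.0042,0,-0.0376,-0.0185
```

```bash
python3 -m jog '[0.5,-0.032,0.002,-0.0155,-0.002,-0.036,-0.017, 0.5,-0.0325,0.0015,-0.0145,-0.002,-0.036,-0.017, 0.5,-0.033,0.001,-0.0135,-0.002,-0.036,-0.017, 0.5,-0.0335,0.0005,-0.012,-0.002,-0.036,-0.017, 0.5,-0.034,0,-0.011,-0.002,-0.036,-0.017]'; python3 -c "
from h import *
loc();plan([(rk(-75,0,190),of(YR,-4,26.2),None)],g=.5,mx=.04,n=30)"
```

```text
time_s: 17.4
tool_pos: [0.4514, -0.016, 0.2017]
eef_rot: [0.643, 0.556, -0.343, -0.4]
wrist_force: [0.8, -0.5, -3.5]
finger_gap: 0.699
fix [-109.1 -175.1  199. ] rack [-78.5 191.7 199. ] tiltvec [  -5.6 -158.3  -37.2]
now t 17.4 tcp [ 0.4514 -0.016   0.2017] F [ 0.8 -0.5 -3.5] gap 0.699 j [ 0.7   0.24 -0.91  2.38  1.14  0.35  0.22]
rows 5
0.5,-0.0369,0.0062,-0.0086,0.0009,-0.0341,-0.0162
0.5,-0.0373,0.0056,-0.0074,0.0009,-0.0341,-0.0162
0.5,-0.0376,0.005,-0.0061,0.0009,-0.0341,-0.0162
0.5,-0.0379,0.0043,-0.0048,0.0009,-0.0341,-0.0162
0.5,-0.0381,0.0037,-0.0035,0.0009,-0.0341,-0.0162
```

```bash
python3 -m jog '[0.5,-0.037,0.005,-0.0065,0,-0.034,-0.016, 0.5,-0.0375,0.005,-0.006,0,-0.034,-0.016, 0.5,-0.0375,0.004,-0.005,0,-0.034,-0.016, 0.5,-0.038,0.004,-0.004,0,-0.034,-0.016, 0.5,-0.038,0.0035,-0.003,0,-0.034,-0.016]'; python3 -c "
from h import *
loc();plan([(rk(-70,0,120),of(YR,-4,26.2),None),(rk(-65,0,80),of(YR,-4,26.2),None)],g=.5,mx=.03,n=30)"
```

```text
time_s: 17.9
tool_pos: [0.4647, -0.2075, 0.1943]
eef_rot: [0.589, 0.612, -0.384, -0.362]
wrist_force: [1.0, 0.0, -3.2]
finger_gap: 0.699
fix [-126.8 -366.   191.6] rack [-8.650e+01  1.000e-01  1.916e+02] tiltvec [  -3.2 -169.   -39.4]
now t 17.9 tcp [ 0.4647 -0.2075  0.1943] F [ 1.   0.  -3.2] gap 0.699 j [ 1.41  0.53 -1.15  2.22  0.89  0.37  1.25]
rows 5
0.5,0.0006,0.0238,0.0056,0.0005,0.0021,-0.0026
0.5,0.0005,0.0238,0.0056,0.0005,0.0021,-0.0026
0.5,0.0004,0.0238,0.0056,0.0005,0.0021,-0.0026
0.5,0.0002,0.019,0.0066,0,-0,-0
0.5,0.0002,0.019,0.0066,0,-0,-0
```

```bash
python3 -m jog '[0.5,0.0005,0.024,0.0055,0,0.002,-0.002, 0.5,0.0005,0.024,0.0055,0,0.002,-0.002, 0.5,0.0005,0.024,0.0055,0,0.002,-0.002]'
python3 - <<'E'
from h import *
import io,contextlib
with contextlib.redirect_stdout(io.StringIO()): from fit import box,W
im=np.load("top.npy").astype(int)
m=box(.48,.6,-.10,.01,.1,.112)&(im[...,0]-im[...,2]>50)
P=W[m]; (x,y),r=cv2.minEnclosingCircle((P[:,:2]*1000).astype(np.float32)); print("jar",x,y,r,len(P),"rack",RR.inv().apply([x/1000-OR[0],y/1000-OR[1],0])*1000)
print("mate rack",RR.inv().apply([.5657-OR[0],-.3255-OR[1],0])*1000)
loc();plan([(rk(-60,0,77),of(YR,-4,26.2),None),(rk(0,0,76),of(YR,-4,26.2),None)],g=.5,mx=.025,n=30)
E
```

```text
time_s: 18.2
tool_pos: [0.4758, -0.2268, 0.1203]
eef_rot: [0.6, 0.602, -0.374, -0.372]
wrist_force: [0.5, -0.2, -3.3]
finger_gap: 0.699
jar 534.4260864257812 -70.44112396240234 28.778640747070312 419 rack [ -3.3354 128.7206   0.    ]
mate rack [  -0.5081 -128.2329    0.    ]
fix [-119.  -386.9  117.6] rack [-77.6 -20.3 117.6] tiltvec [  -3.2 -166.7  -38.9]
now t 18.2 tcp [ 0.4758 -0.2268  0.1203] F [ 0.5 -0.2 -3.3] gap 0.699 j [ 1.14  0.59 -0.79  2.22  1.29  0.19  0.86]
rows 5
0.5,0.011,0.0216,0.0021,0.0009,-0.0162,-0.0089
0.5,0.0109,0.0217,0.0019,0.0009,-0.0162,-0.0089
0.5,0.0014,0.0091,-0.0178,-0,-0,-0
0.5,0.0014,0.0091,-0.0178,-0,-0,-0
0.5,0.0014,0.0091,-0.0178,-0,-0,-0
```

```bash
python3 -m jog '[0.5,0.011,0.012,0.002,0,0.01,0.005, 0.5,0.011,0.012,0.002,0,0.01,0.005, 0.5,0.003,0.008,0,0,0,0]'
python3 - <<'E'
from h import *
q=R.from_quat(sense()["eef_rot"]); y=q.apply([0,1,0]); print("tilt",np.degrees(np.arccos(-y[2])),"dy",np.degrees(np.arctan2(y[1],y[0])-YR))
loc();plan([(rk(-65,0,80),of(YR,-10,26.2),None),(rk(0,0,76),of(YR,-6,26.2),None)],g=.5,mx=.025,n=30)
E
```

```text
time_s: 18.5
tool_pos: [0.4821, -0.2057, 0.089]
eef_rot: [0.605, 0.593, -0.373, -0.378]
wrist_force: [-1.5, -0.3, -3.4]
finger_gap: 0.7
tilt 25.839455593487173 dy -7.744824395599014
fix [-109.3 -367.1   86.3] rack [-69.   -0.1  86.3] tiltvec [  -3.7 -165.6  -38. ]
now t 18.5 tcp [ 0.4821 -0.2057  0.089 ] F [-1.5 -0.3 -3.4] gap 0.7 j [ 1.06  0.66 -0.77  2.24  1.74  0.25  0.36]
rows 4
0.5,0.0007,0.0074,-0.0008,-0.0062,0.0418,0.0173
0.5,0.0037,0.0106,-0.0186,0,-0.0209,-0.0103
0.5,0.0032,0.0107,-0.0186,0,-0.0209,-0.0103
0.5,0.0027,0.0107,-0.0187,0,-0.0209,-0.0103
```

```bash
python3 -m jog '[0.5,0.001,0.012,-0.004,0,0,0, 0.5,0.003,0.009,-0.015,0,-0.01,-0.005, 0.5,0.002,0.008,-0.016,0,-0.01,-0.005]'
python3 - <<'E'
from h import *
q=R.from_quat(sense()["eef_rot"]); y=q.apply([0,1,0]); print("tilt",np.degrees(np.arccos(-y[2])),"dy",np.degrees(np.arctan2(y[1],y[0])-YR))
loc();plan([(rk(0,0,75),of(YR,-6,26.2),None)],g=.5,mx=.02,n=30)
E
```

```text
time_s: 18.8
tool_pos: [0.5224, -0.1996, 0.0739]
eef_rot: [0.597, 0.598, -0.379, -0.377]
wrist_force: [0.0, -0.0, -3.3]
finger_gap: 0.699
tilt 25.334879981089554 dy -6.298845981714921
fix [ -68.7 -367.5   71.2] rack [-28.4   1.6  71.2] tiltvec [  -3.1 -167.   -37.5]
now t 18.8 tcp [ 0.5224 -0.1996  0.0739] F [ 0.  -0.  -3.3] gap 0.699 j [ 0.97  0.72 -0.74  2.16  1.65  0.27  0.44]
rows 2
0.5,0.0007,0.0044,-0.0136,-0.0076,-0.0011,-0.0011
0.5,0.0007,0.0045,-0.0136,-0.0076,-0.0011,-0.0011
```

```bash
python3 -m jog '[0.5,0.0005,0.0055,-0.0125,-0.007,0,0, 0.5,0.0005,0.0055,-0.0125,-0.007,0,0, 0.5,0,0,0,0,0,0]'
python3 - <<'E'
from h import *
q=R.from_quat(sense()["eef_rot"]); y=q.apply([0,1,0]); print("tilt",np.degrees(np.arccos(-y[2])),"dy",np.degrees(np.arctan2(y[1],y[0])-YR),"jawz",q.apply([1,0,0])[2])
loc();plan([(rk(0,0,67),of(YR,-6,26.2),None)],g=.5,mx=.02,n=30)
im,d=imaging.read_camera("scene"); save(cv2.resize(im[60:300,140:420],(800,600)),"s3.png")
E
```

```text
time_s: 19.1
tool_pos: [0.552, -0.1981, 0.0745]
eef_rot: [0.599, 0.601, -0.375, -0.373]
wrist_force: [-0.4, 0.2, -3.0]
finger_gap: 0.693
tilt 26.16729168234686 dy -6.321830810127988 jawz -0.0013800966310276164
fix [ -39.1 -370.8   71.8] rack [ 1.3 -0.2 71.8] tiltvec [  -3.2 -166.7  -38.7]
now t 19.1 tcp [ 0.552  -0.1981  0.0745] F [-0.4  0.2 -3. ] gap 0.693 j [ 0.93  0.74 -0.73  2.11  1.61  0.27  0.47]
rows 1
0.5,0.0001,0.0037,0.0033,-0.0006,-0.0019,-0.0025
```

View pics/s3.png

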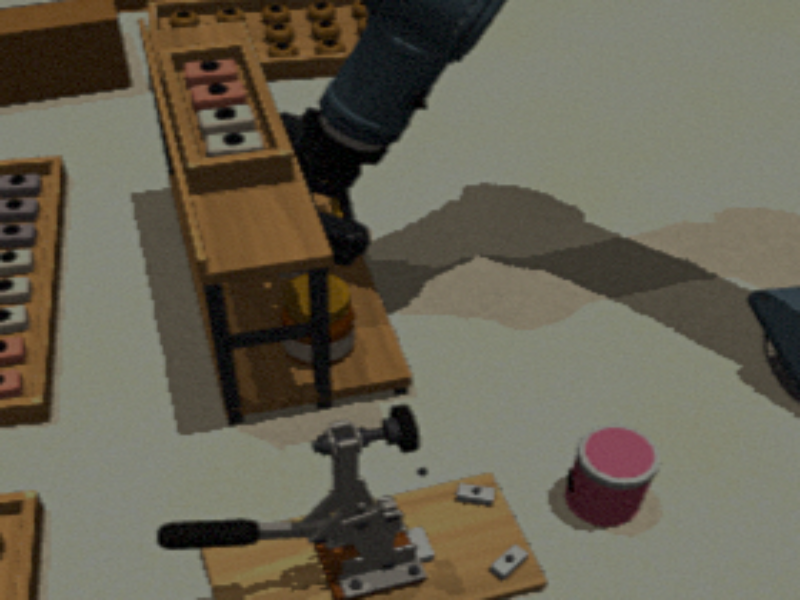

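Clamp open, nest empty, and the tray and jar are undisturbed. Lowering slowly.

```bash
python3 -m jog '[0.5,0,0.0025,0.0022,0,0,0, 0.5,0,0.0018,0.001,0,0,0, 0.5,0,0.001,0.0005,0,0,0]'; python3 -c "
from h import *
loc();plan([])"
```

```text
time_s: 19.45
tool_pos: [0.5489, -0.1987, 0.0692]
eef_rot: [0.6, 0.6, -0.375, -0.372]
wrist_force: [-11.3, 0.8, 21.5]
finger_gap: 0.693
fix [ -42.3 -370.9   66.5] rack [-1.8 -0.5 66.5] tiltvec [  -3.4 -166.7  -38.8]
now t 19.45 tcp [ 0.5489 -0.1987  0.0692] F [-11.3   0.8  21.5] gap 0.693 j [ 0.94  0.76 -0.74  2.11  1.67  0.28  0.42]
rows 0
```

```bash
python3 -m jog '[0.5,0,-0.0004,-0.0002,0,0,0, 0.5,0,0,0,0,0,0]'; python3 -c "
from h import *
loc();plan([])"
```

```text
time_s: 19.65
tool_pos: [0.5476, -0.1992, 0.0697]
eef_rot: [0.6, 0.6, -0.375, -0.372]
wrist_force: [-0.0, 0.1, -3.3]
finger_gap: 0.699
fix [ -43.6 -371.2   67. ] rack [-3.2 -0.8 67. ] tiltvec [  -3.4 -166.6  -38.7]
now t 19.65 tcp [ 0.5476 -0.1992  0.0697] F [-0.   0.1 -3.3] gap 0.699 j [ 0.94  0.76 -0.74  2.12  1.67  0.28  0.43]
rows 0
```

```bash
python3 -m jog '[0.5,0.0005,0.0012,-0.003,0,0,0, 0.5,0,0.0002,-0.0005,0,0,0]'; python3 -c "
from h import *
loc();plan([])"
```

```text
time_s: 19.85
tool_pos: [0.5505, -0.1991, 0.0694]
eef_rot: [0.6, 0.6, -0.375, -0.373]
wrist_force: [0.1, 0.3, -1.1]
finger_gap: 0.7
fix [ -40.7 -371.6   66.7] rack [-0.3 -1.1 66.7] tiltvec [  -3.4 -166.6  -38.6]
now t 19.85 tcp [ 0.5505 -0.1991  0.0694] F [ 0.1  0.3 -1.1] gap 0.7 j [ 0.93  0.76 -0.73  2.11  1.65  0.28  0.44]
rows 0
```

```bash
python3 -m jog '[0.74,0,0,0,0,0,0, 0.8,0,0,0,0,0,0, 0.95,0,0,0,0,0,0, 1,0,0,0,0,0,0, 1,0,0,0,0,0,0, 1,0,0,0,0,0,0]'
python3 - <<'E'
from h import *
q=R.from_quat(sense()["eef_rot"]); y=q.apply([0,1,0]); dy=np.degrees(np.arctan2(y[1],y[0])-YR)
loc();plan([(rk(-45,0,80),of(YR,dy,26),None),(rk(-100,0,110),of(YR,dy,26),None),(rk(-110,0,250),of(YR,dy,20),None)],g=1,mx=.035,n=30)
E
```

```text
time_s: 20.45
tool_pos: [0.5522, -0.1989, 0.0704]
eef_rot: [0.601, 0.6, -0.375, -0.372]
wrist_force: [-0.2, 0.0, -0.4]
finger_gap: 1.0
fix [ -39.1 -371.7   67.7] rack [ 1.4 -1.1 67.7] tiltvec [  -3.4 -166.6  -38.8]
now t 20.45 tcp [ 0.5522 -0.1989  0.0704] F [-0.2  0.  -0.4] gap 1.0 j [ 0.93  0.76 -0.73  2.11  1.66  0.28  0.44]
rows 9
1,-0.002,-0.0157,0.018,0.0022,0.0043,-0
1,-0.0021,-0.0157,0.018,0.0022,0.0043,-0
1,-0.0032,-0.0255,0.018,0,0,-0
1,-0.0032,-0.0255,0.018,0,0,-0
1,-0.0002,-0.026,-0.0106,0.0209,0,-0
1,-0.0002,-0.0262,-0.01,0.0209,0,-0
1,-0.0002,-0.0265,-0.0095,0.0209,0,-0
1,-0.0002,-0.0266,-0.0089,0.0209,0,-0
1,-0.0002,-0.0268,-0.0083,0.0209,0,-0
```

```bash
python3 -m jog '[1,-0.002,-0.008,0.018,0,0,0, 1,-0.002,-0.009,0.018,0,0,0]'
python3 - <<'E'
from h import *
loc();plan([(rk(-70,0,80),of(YR,-6.3,26),None)],mx=.02)
E
```

```text
time_s: 20.65
tool_pos: [0.5146, -0.2022, 0.0708]
eef_rot: [0.601, 0.602, -0.374, -0.37]
wrist_force: [-0.5, 0.2, -0.1]
finger_gap: 1.005
fix [ -76.7 -368.9   68.1] rack [-36.3  -0.2  68.1] tiltvec [  -3.4 -166.7  -39.2]
now t 20.65 tcp [ 0.5146 -0.2022  0.0708] F [-0.5  0.2 -0.1] gap 1.005 j [ 1.02  0.74 -0.77  2.18  1.8   0.28  0.33]
rows 2
1,-0.0017,-0.0128,0.0123,0.0041,0.0021,-0.0012
1,-0.0017,-0.0127,0.0124,0.0041,0.0021,-0.0012
```

```bash
python3 -m jog '[1,-0.002,-0.011,0.014,0.004,0,0, 1,-0.002,-0.011,0.014,0.004,0,0, 1,-0.001,-0.02,0.008,0.005,0,0]'; python3 -c "
from h import *
loc();plan([(rk(-110,0,240),of(YR,-6.3,20),None),(rk(-130,0,380),of(YR,-6.3,10),None)],mx=.035,n=12)"
```

```text
time_s: 20.95
tool_pos: [0.4604, -0.207, 0.0914]
eef_rot: [0.597, 0.599, -0.378, -0.376]
wrist_force: [0.6, 0.2, -0.1]
finger_gap: 0.997
fix [-130.9 -364.8   88.7] rack [-90.7   1.1  88.7] tiltvec [  -3.1 -166.9  -37.8]
now t 20.95 tcp [ 0.4604 -0.207   0.0914] F [ 0.6  0.2 -0.1] gap 0.997 j [ 1.11  0.65 -0.79  2.28  1.74  0.23  0.4 ]
rows 10
1,-0.0007,-0.0289,-0.0097,0.0194,0.0006,-0.0001
1,-0.0007,-0.0291,-0.0091,0.0194,0.0006,-0.0001
1,-0.0007,-0.0293,-0.0085,0.0194,0.0006,-0.0001
1,-0.0007,-0.0295,-0.008,0.0194,0.0006,-0.0001
1,-0.0006,-0.0296,-0.0074,0.0194,0.0006,-0.0001
1,-0.0004,-0.0277,-0.0059,0.0349,0,0
1,-0.0004,-0.0279,-0.005,0.0349,0,0
1,-0.0004,-0.028,-0.004,0.0349,0,0
1,-0.0004,-0.0281,-0.003,0.0349,0,0
1,-0.0004,-0.0282,-0.002,0.0349,0,0
```

```bash
python3 -m jog '[1,0,-0.029,-0.0095,0.019,0,0, 1,0,-0.029,-0.009,0.019,0,0, 1,0,-0.029,-0.008,0.019,0,0, 1,0,-0.029,-0.008,0.019,0,0, 1,0,-0.029,-0.007,0.019,0,0, 1,0,-0.028,-0.006,0.03,0,0]'
python3 - <<'E'
from h import *
loc();plan([])
im,d=imaging.read_camera("top"); save(cv2.resize(im[90:250,230:450],(800,582),interpolation=cv2.INTER_CUBIC),"t4.png")
i,r,t=cam("top"); v,u=np.mgrid[:384,:512]
W=(np.stack([(u-i["cx"])/i["fx"]*d,(v-i["cy"])/i["fy"]*d,d],-1)-t)@r
for nm,c in(("can",rk(0,0,0)),("mate",rk(0,-128,0)),("jar",rk(0,128,0))):
    m=(d>0)&(np.hypot(W[...,0]-c[0],W[...,1]-c[1])<.045)&(abs(W[...,2]-(.102 if nm!="jar" else .107))<.006); P=W[m]
    if len(P)>20:
        (x,y),rr=cv2.minEnclosingCircle((P[:,:2]*1000).astype(np.float32)); print(nm,len(P),"z",np.median(P[:,2]),"r",rr,RR.inv().apply([x/1000-OR[0],y/1000-OR[1],0])*1000)
for c in("scene",):
    imaging.read_camera(c); print(tip_of("clamp_grip",c)[:1],px(c,fx(110,0,126)))
E
```

```text
time_s: 21.55
tool_pos: [0.4354, -0.2082, 0.2337]
eef_rot: [0.577, 0.574, -0.413, -0.408]
wrist_force: [0.5, -1.8, -0.0]
finger_gap: 1.0
fix [-156.2 -362.   230.8] rack [-116.     2.6  230.8] tiltvec [  -3.  -168.6  -28.1]
now t 21.55 tcp [ 0.4354 -0.2082  0.2337] F [ 0.5 -1.8 -0. ] gap 1.0 j [ 1.5   0.44 -1.26  2.16  0.59  0.58  1.45]
rows 0
can 494 z 0.10232383257164504 r 31.801368713378906 [-1.69471634 -0.77817749  0.        ]
mate 473 z 0.10256755554284336 r 31.993223190307617 [   0.15794449 -128.42750216    0.        ]
jar 424 z 0.108138012088766 r 28.781036376953125 [ -3.39415863 128.72624067   0.        ]
[{'uv': [207.9, 273.5], 'p': 0.6}] [212.41530018 274.13135142]
```

View pics/t4.png

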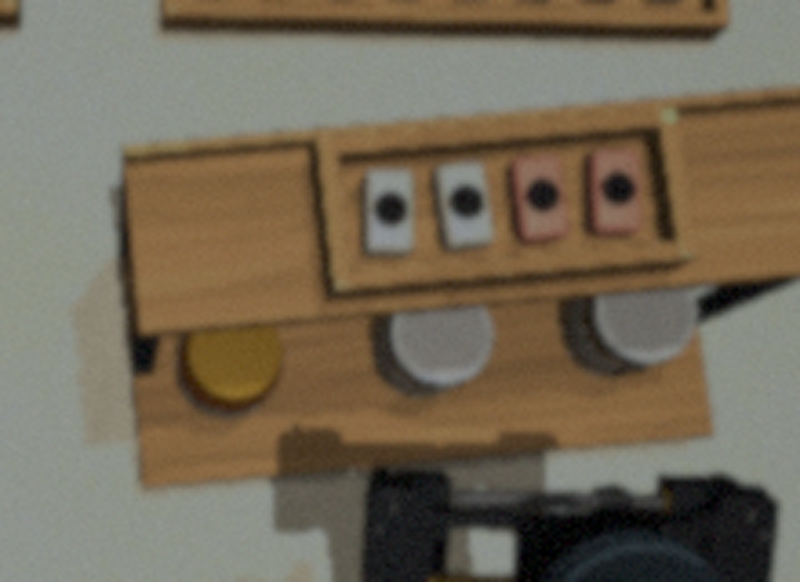

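The canister stands upright midway between the jar (235,365) and the mate (645,310), and the tray and neighbours haven't moved. Handing in.

```bash
python3 -m jog '[1,0,0,0,0,0,0, 1,0,0,0,0,0,0]' && python3 -c "
from rig import ticket; print(ticket.sign_off())"
```

```text
time_s: 21.9
tool_pos: [0.436, -0.2098, 0.2329]
eef_rot: [0.579, 0.573, -0.414, -0.406]
wrist_force: [0.9, 0.3, 0.0]
finger_gap: 1.002
the job is handed in; nothing more can be done
None
```

The canister is closed and stands on the lower board of the rack, midway between the mate and the jar. I handed the job in at 21.9 s.

- **Clamp:** I swung it over centre until the grip stopped at x ≈ 16 mm and would not go further. Then I swung it back against its open stop and let go. The last picture check puts the grip within about 5 px of its open position.
- **Lid:** Its top dropped from 91.3 mm to about 86 mm in the nest, where fully home is 87. On the rack it reads 102.3 mm, which fits a 72 mm tall canister on the 30 mm board.
- **Placing:** The canister is about 1.7 mm in front of and 0.8 mm to the side of the gap's middle. It briefly touched the board with about 22 N; I eased that off and shifted it 3 mm before letting go.
- **Bystanders:** The jar and mate measure the same as before, to within 1 mm. The tray looks unmoved in the picture.

The jar's measured centre is about 3 mm forward of the row. The camera sees only part of its cap, so I relied on the mate and the board edges for the line.

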